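Mix a vial: seat it in the mixer cup and hold the speed lever at the third click

TASK

Stand the blue-capped vial in the rubber cup of the vial mixer and let go of it. Then push the mixer's red-posted lever away from its stop to the third click, going no further than that click, and finish while holding it there: it springs back if released. Leave the other two vials standing where they are.

Things in the scene. Friction and masses are not known exactly. Their poses are not given: they have to be found in the camera images.
- vial_blue: glass sample vial with maroon contents and a blue screw cap, 25 mm in diameter and 55 mm tall, about 30 g, standing upright on the bench; origin at the centre of its underside, z up along its axis. The vial to be mixed.
- vial_white: same vial with amber contents and a white cap, standing on the bench; leave it alone. (In the way: a microscope under a grey cover, 0.52 m tall, at x 0.15 to 0.5 m, y -0.27 to 0.11 m in the robot's base frame; pass above it.)
- vial_black: same vial with green contents and a black cap, standing on the bench; leave it alone. (The three vials stand in a row, about 75 mm apart, left of the microscope; a socket box on the wall beyond them, at y over 0.24 m, begins 0.17 m above the bench.)
- mixer: the vial mixer, fixed to the bench: white housing 130 mm (x) by 210 mm (y) by 50 mm high, origin at the centre of its underside, z up. On its top are a black rubber cup (centre at x 0, y -60 mm) and a lever turning about an upright pivot (at x +30, y +45 mm). Its yaw differs each time.
- cup_floor (a point): centre of the floor of the rubber cup, 52 mm above the bench; the cup's bore is 29 mm wide and 16 mm deep, its outside 42 mm wide, its rim 68 mm above the bench, its axis upright. A fully seated vial has its underside on this floor and stands 39 mm out of the cup.
- lever_post (a point): point on the axis of the lever's upright red post, at the height to take it (104 mm above the bench, 10 mm below the post's top). The post is 14 mm in diameter and 46 mm tall above the flat steel arm (arm's top 68 mm above the bench); it stands 100 mm from the pivot.
- lever_pivot (a point): point on the lever's upright pivot axis, level with lever_post. The return spring pushes the post back with about 2.5 N. Each click adds up to 1.5 N in the first half of its step and takes as much off in the second, so the push felt at the post rises, drops and recovers once per click and is the spring's alone at the click itself. Let go, the lever always springs back to its stop.
- lever (a joint): angle of the lever, rad: 0 = at its stop, the arm pointing to the mixer's -x side (it starts here); grows clockwise seen from above (the post moves to the mixer's +y side) up to 1.1. A click every 0.2 rad: clicks 1, 2, 3 at 0.2, 0.4, 0.6, each 20 mm of post travel.

How it is judged:
By the outcome, as a careful person would: the job done as asked, in the order asked, and still so for the second after the job is handed in, while the arm keeps its last pose, push and grip.
It also fails if it takes over 72 s, if anything falls off the work surface, if the arm or the gripper's body presses on something with over 40 N, if the wrist force passes 120 N, or if a joint passes its speed limit or range.

ROBOT

A 6-joint arm with a two-finger parallel gripper is mounted at the origin on the work surface; the furniture and walls round the work are solid. World frame = base frame: x ahead of the robot, y to its left, z up, the work surface at z = 0. Lengths are in m, angles in degrees, forces in N, time in s.
With the tool pointing down it reaches from about 0.325 to 0.85 m from the base axis. Payload 15.5 kg.
Tool frame: the origin (TCP) lies at the very end of the fingers, on their centre line; the grasp point (between the pads) lies arm.grip_depth behind it (arm.grip_depth is the distance from the TCP to the grasp point, in m); z points along the fingers, y is the direction in which the jaws open and shut (so a half turn about z gives the same grasp; the last joint's range is limited). The gripper opens to 91 mm and grips with 3 to 60 N. Pads are 32 mm wide; open, the fingers measure 118 mm over their backs; the gripper's body (76 mm by 178 mm) begins 60 mm behind the grasp point.
Start: joints at [-49.704, 28.281, 77.091, -0, 74.628, -5.472], TCP at [0.448, -0.436, 0.214] pointing down, gripper open.
Joint ranges: [-166.48, 166.48], [-47.26, 123.95], [12.59, 153.08], [-70.14, 250.14], [6.76, 159.57], [-176.63, 176.63]. Speed limits (degrees/s): [108.29, 108.29, 147.25, 172.46, 172.46, 172.46].

INTERFACE

Orientations are given as a 3x3 rotation matrix whose columns are the frame's x, y, z axes.
In Python, from rig import arm gives the robot as it stands. Calls block until the motion is done:
- arm.move_to(position, orientation): joint-space move of the TCP to a pose.
- arm.move_l(position, orientation=None, feed=0.15): straight line of the TCP; orientation=None keeps the orientation; feed is the mean speed in m/s.
- arm.move_joints(angles): joint-space move.
- arm.grip(opening): finger opening in m; the grip force is fixed at half the most; returns when the fingers have stopped.
- arm.sleep(seconds).
- arm.solve_ik(position, orientation): joint angles nearest the present ones, or None.
- arm.snapshot(name): name is "side" or "top"; returns the picture (384x512x3 uint8, red, green, blue); there is no depth.
- arm.get_calibration(name): a dict with "intrinsics" (3x3 intrinsics, pixels), "cam_to_world" (4x4, takes a point from camera to world coordinates). Camera axes: x right, y down, z forward; pixel columns grow to the right and rows downward; lengths in m; the calibration is good to about 2 mm. A picture is of the moment at which its call begins. get_calibration takes no time and is no camera call.
A pose or a line that the arm cannot do raises arm.Unreachable and nothing moves.
- arm.sign_off(): hands the job in, once; it reports no verdict.
Readings, each from a call of its own:
- arm.current_t(): time.
- arm.current_joint_positions(): joint angles.
- arm.current_dq(): joint speeds.
- arm.current_tau(): joint torques, N m.
- arm.current_ee_pos(): TCP position.
- arm.current_tool_rot(): TCP orientation.
- arm.current_force(): force on the tool from outside, world axes, zero at the start.
- arm.current_torque(): the same for the moment, N m.
- arm.current_width(): finger opening in m.
Only numpy, scipy, OpenCV 4.12 (cv2) and the standard library are available. Lean on these libraries where they do the work, as an engineer would, in place of code of your own. Each camera call takes 0.05 s, during which the arm holds its last target.

## Working session

There is one attempt and no reset: what is moved stays moved. The work goes in short steps, each a Python script; the robot and the scene stay as the last script left them, time stands still between calls to the robot, and variables do not carry over. Pictures are saved under pics/ and viewed, and the job is handed in when it is done.

```bash
ls; mkdir -p pics
python3 - <<'E'
from rig import arm
import cv2,numpy as np
np.set_printoptions(precision=4,suppress=True)
for n in("side","top"):
    im=arm.snapshot(n); cv2.imwrite(f"pics/{n}0.png",im[...,::-1]); c=arm.get_calibration(n); print(n,c["intrinsics"],c["cam_to_world"])
print(arm.current_t(),arm.grip_depth,arm.current_tool_rot(),arm.current_width())
E
```

```text
pics
side [[485.5927   0.     252.0368]
 [  0.     485.5927 185.3913]
 [  0.       0.       1.    ]] [[ 0.1455  0.8626 -0.4846  0.9852]
 [ 0.9894 -0.1256  0.0735 -0.0359]
 [ 0.0026 -0.4901 -0.8717  0.8422]
 [ 0.      0.      0.      1.    ]]
top [[442.9898   0.     248.4989]
 [  0.     442.9898 189.6651]
 [  0.       0.       1.    ]] [[ 0.0138 -0.9942  0.1064  0.4366]
 [-0.999  -0.0183 -0.0418  0.0582]
 [ 0.0435 -0.1057 -0.9934  0.9268]
 [ 0.      0.      0.      1.    ]]
0.1 0.0188 [[ 0.6976  0.7165 -0.0007]
 [ 0.7165 -0.6976  0.0008]
 [ 0.0001 -0.0011 -1.    ]] 0.09115381200470808
```

View pics/side0.png

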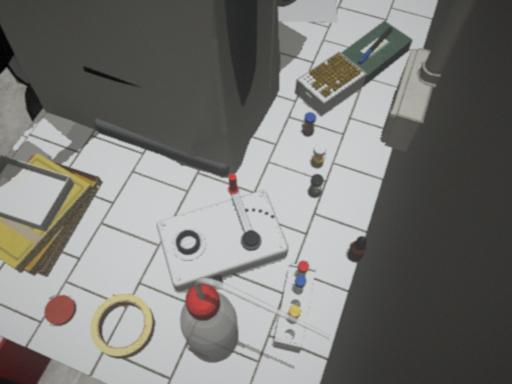

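View pics/top0.png

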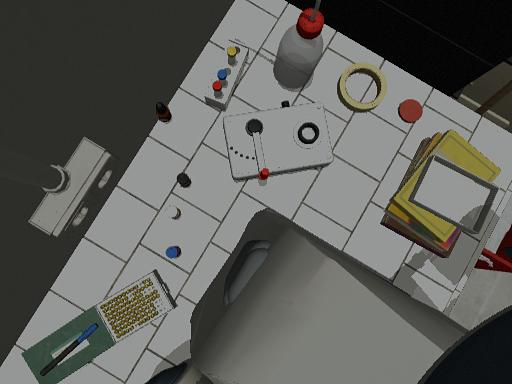

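Side view: blue cap at about (310,118), white (319,150), black (317,181), cup (188,241), red post (233,184), pivot (251,240). Top view: blue cap (173,252), cup (308,133), post (264,174), pivot (254,127). Next I'll take precise pixels from enlarged crops.

```bash
cat > h.py <<'E'
import numpy as np,cv2
np.set_printoptions(precision=4,suppress=True)
from rig import arm
C={n:arm.get_calibration(n) for n in("side","top")}
def ray(n,uv):
    K=C[n]["intrinsics"];T=np.array(C[n]["cam_to_world"]);d=T[:3,:3]@np.linalg.solve(K,[uv[0],uv[1],1.]);return T[:3,3],d/np.linalg.norm(d)
def plane(n,uv,z):
    o,d=ray(n,uv);return o+d*(z-o[2])/d[2]
def tri(a,b):
    o1,d1=ray("side",a);o2,d2=ray("top",b)
    s=np.linalg.lstsq(np.c_[d1,-d2],o2-o1,rcond=None)[0];p,q=o1+s[0]*d1,o2+s[1]*d2
    return (p+q)/2,np.linalg.norm(p-q)
def proj(n,p):
    T=np.linalg.inv(C[n]["cam_to_world"]);c=T[:3,:3]@np.asarray(p)+T[:3,3];u=C[n]["intrinsics"]@c;return u[:2]/u[2]
E
python3 - <<'E'
import cv2,numpy as np
tiles=[]
for n,ws in(("side",[(310,122),(318,165),(188,241),(240,200)]),("top",[(173,252),(178,200),(308,133),(262,150)])):
    im=cv2.imread(f"pics/{n}0.png");r=[]
    for u,v in ws: r.append(cv2.resize(im[v-25:v+25,u-25:u+25],(200,200),interpolation=cv2.INTER_NEAREST))
    tiles.append(np.hstack(r))
    hsv=cv2.cvtColor(im,cv2.COLOR_BGR2HSV)
    def blobs(m,t):
        k,_,s,c=cv2.connectedComponentsWithStats(m.astype(np.uint8))
        for i in range(1,k):
            if s[i,4]>12: print(n,t,s[i],c[i].round(2))
    H,S,V=cv2.split(hsv)
    blobs((H>105)&(H<128)&(S>120)&(V>60),"blue"); blobs(((H<8)|(H>172))&(S>150)&(V>90),"red"); 
    blobs((V<60),"dark")
cv2.imwrite("pics/crops.png",np.vstack(tiles))
E
```

```text
side blue [359  50  12  12  43] [364.49  55.79]
side blue [306 113   9   8  55] [309.95 116.76]
side blue [296 276   9   9  65] [300.09 280.02]
side red [230 174   5   6  26] [232.04 176.69]
side red [299 262   8   9  53] [302.85 265.79]
side red [202 286  15  12  79] [207.95 291.15]
side red [187 289  27  26 367] [198.07 303.54]
side red [  0 339   5  10  18] [  1.67 343.44]
side dark [ 221    0   38  106 2584] [242.21  41.66]
side dark [279   0  12   2  19] [285.26   0.37]
side dark [447   0   6   9  14] [449.43   3.93]
side dark [  351     0   161   384 34575] [460.3  231.45]
side dark [  0  23  43  97 891] [17.69 74.45]
side dark [379  30  12  12  24] [385.42  34.75]
side dark [372  42   7   8  14] [375.   45.5]
side dark [365  43  45  40 211] [387.39  62.55]
side dark [ 83  66  55  21 235] [105.7   75.71]
side dark [ 95 125  90  36 349] [136.21 142.46]
side dark [186 160  11   5  18] [190.67 162.5 ]
side dark [354 238  12  12 103] [359.81 243.86]
side dark [349 250  14  11  68] [354.41 256.53]
side dark [  0 366  45  18 480] [ 20.88 376.73]
top blue [218  70   9   9  64] [221.7 
[... 1538 characters left out ...]
4 171  15  22  86] [ 63.56 182.55]
top dark [177 172  14  16 146] [183.36 179.66]
top dark [260 172   7   6  16] [262.5  175.38]
top dark [232 176  27   6  53] [244.57 177.81]
top dark [398 184   5   6  14] [400.21 186.5 ]
top dark [386 197  57  45 389] [415.02 223.05]
top dark [  145   208   367   176 11094] [341.91 315.49]
top dark [174 210   7   9  20] [177.7 214.5]
top dark [380 217  79  41 583] [414.27 236.7 ]
top dark [496 225  16  38 333] [505.84 246.74]
top dark [175 246   6  11  29] [178.1  250.72]
top dark [474 251  38  21 296] [491.67 264.31]
top dark [405 264  11   7  17] [410.29 266.71]
top dark [153 270  24  38 147] [164.78 288.17]
top dark [ 40 339  40  37 296] [ 58.51 358.27]
```

View pics/crops.png

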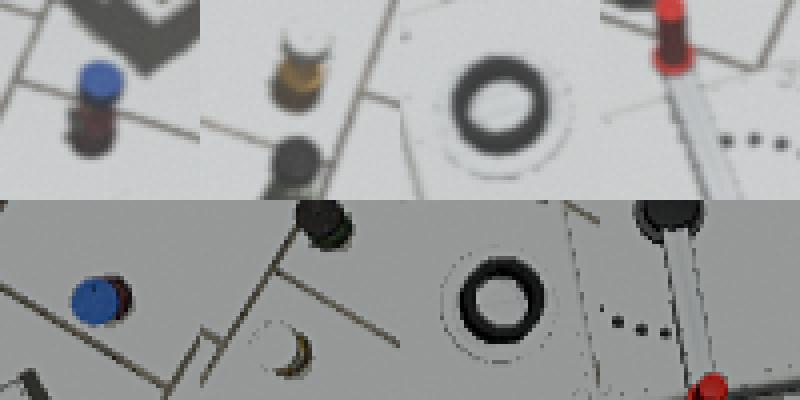

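```bash
cat > m.py <<'E'
from h import *
from scipy.optimize import least_squares
I={n:cv2.imread(f"pics/{n}0.png") for n in C}
def comp(n,m,seed):
    cs,_=cv2.findContours(m.astype(np.uint8),cv2.RETR_EXTERNAL,cv2.CHAIN_APPROX_NONE)
    return min(cs,key=lambda c:abs(cv2.pointPolygonTest(c,seed,True)-5 if cv2.contourArea(c)>20 else 1e3))
def centre(n,m,seed,z,r,far=True):
    # contour at sub-pixel: upsampled mask supplied, scale 4
    c=max([c for c in cv2.findContours(m.astype(np.uint8),cv2.RETR_EXTERNAL,cv2.CHAIN_APPROX_NONE)[0] if cv2.pointPolygonTest(c,(seed[0]*4.,seed[1]*4.),True)>-8],key=cv2.contourArea)[:,0]
    P=np.array([plane(n,(p+.5)/4-.5,z)[:2] for p in c])
    nad=np.array(C[n]["cam_to_world"])[:2,3]; g=P.mean(0); d=(g-nad)/np.linalg.norm(g-nad)
    for _ in range(10):
        S=P[(P-g)@d>-.002] if far else P
        q=least_squares(lambda x:np.linalg.norm(S-x[:2],axis=1)-r,[*g],loss="soft_l1",f_scale=.001).x; g=q
    return g,np.std(np.linalg.norm(S-g,axis=1)),np.mean(np.linalg.norm(S-g,axis=1))
def up(n): return cv2.resize(I[n],None,fx=4,fy=4,interpolation=cv2.INTER_CUBIC)
U={n:up(n) for n in C}
M={}
for n in C:
    H,S,V=cv2.split(cv2.cvtColor(U[n],cv2.COLOR_BGR2HSV))
    M[n]=dict(blue=(H>103)&(H<130)&(S>100)&(V>50),red=((H<8)|(H>172))&(S>150)&(V>(120 if n=="side" else 110)),dark=V<(110 if n=="side" else 85))
for t,col,ss,st,r,zs in(("cup","dark",(188,233),(300,133),.021,(.06,.068,.076)),("cap","blue",(310,117),(171,252),.0125,(.047,.055,.063)),("post","red",(232,176.5),(265,171.6),.007,(.106,.114,.122)),("knob","dark",(251,240),(254,126),None,(.06,.07,.08,.09))):
    for z in zs:
        rr=r or .0165
        a=centre("side",M["side"][col],ss,z,rr);b=centre("top",M["top"][col],st,z,rr)
        print(t,z,a[0],a[1:],b[0],b[1:],"diff",a[0]-b[0])
E
python3 m.py
```

```text
cup 0.06 [ 0.6445 -0.0967] (np.float64(0.0005857158932265464), np.float64(0.020688402138267288)) [ 0.6476 -0.097 ] (np.float64(0.00036471878921831075), np.float64(0.020855671376406752)) diff [-0.0031  0.0003]
cup 0.068 [ 0.6482 -0.096 ] (np.float64(0.0006712309429327182), np.float64(0.020625217957490383)) [ 0.6455 -0.0954] (np.float64(0.0004243719215533509), np.float64(0.020810593724180322)) diff [ 0.0028 -0.0006]
cup 0.076 [ 0.652  -0.0953] (np.float64(0.0007527301508052063), np.float64(0.02057801847756632)) [ 0.6433 -0.0938] (np.float64(0.0004883478110681572), np.float64(0.02077050327095754)) diff [ 0.0087 -0.0016]
cap 0.047 [0.4036 0.1703] (np.float64(0.001462034426957601), np.float64(0.01149834691012425)) [0.4061 0.1687] (np.float64(0.0008583354933101379), np.float64(0.0119333859389601)) diff [-0.0025  0.0016]
cap 0.055 [0.4096 0.1682] (np.float64(0.0015052243489899141), np.float64(0.011480206182135948)) [0.4064 0.1676] (np.float64(0.0009034066268413147), np.float64(0.011911313339267452)) diff [0.0031 0.0006]
cap 0.063 [0.4155 0.1659] (np.float64(0.001565885432331232), np.float64
[... 876 characters left out ...]
.float64(0.00032036881214591494), np.float64(0.01659119698040794)) diff [ 0.0003 -0.0006]
knob 0.07 [0.6611 0.0113] (np.float64(0.0006627071896615621), np.float64(0.01621078213590921)) [0.6536 0.0131] (np.float64(0.00029259983175458816), np.float64(0.01654362850267817)) diff [ 0.0075 -0.0018]
knob 0.08 [0.6656 0.0106] (np.float64(0.0007293272147023396), np.float64(0.016160753463248786)) [0.6508 0.0137] (np.float64(0.00028263581295207083), np.float64(0.016488623686730867)) diff [ 0.0147 -0.0031]
knob 0.09 [0.67 0.01] (np.float64(0.000799792946073896), np.float64(0.016099067942664854)) [0.6481 0.0143] (np.float64(0.00029920245410752376), np.float64(0.016440781953617447)) diff [ 0.022  -0.0043]
```

```bash
cat > m2.py <<'E'
from h import *
for uv in [(97,122),(180,158),(232,174),(252,140),(280,96)]: print("scope base side",uv,plane("side",uv,0))
for uv in [(265,208),(195,295),(190,365),(385,275)]: print("scope top", uv, plane("top",uv,0),plane("top",uv,.52))
print("white",plane("side",(320,148),.055),plane("top",(172,211),.055));print("black",plane("side",(317,178),.055),plane("top",(182,178),.055))
Q=arm.current_joint_positions();print(Q,arm.current_t())
Rx=lambda a:np.array([[np.cos(np.radians(a)),np.sin(np.radians(a)),0],[np.sin(np.radians(a)),-np.cos(np.radians(a)),0],[0,0,-1.]])
for nm,p in(("vial",[.408,.168,.024]),("cup",[.6468,-.0957,.076]),("post",[.559,-.006,.085])):
  for dz in(0,.15,.3):
    for a in(-90,-45,0,45,90,135,180):
      q=arm.solve_ik(np.array(p)+[0,0,dz],Rx(a)); print(nm,dz,a,None if q is None else np.array(q).round(1))
print(arm.current_t())
E
python3 m2.py
```

```text
scope base side (97, 122) [ 0.3148 -0.2713  0.    ]
scope base side (180, 158) [ 0.4319 -0.1019  0.    ]
scope base side (232, 174) [ 0.4852 -0.001   0.    ]
scope base side (252, 140) [0.4088 0.051  0.    ]
scope base side (280, 96) [0.3007 0.1297 0.    ]
scope top (265, 208) [ 0.4978 -0.016   0.    ] [0.4634 0.0257 0.52  ]
scope top (195, 295) [0.3174 0.1257 0.    ] [0.3843 0.0878 0.52  ]
scope top (190, 365) [0.1794 0.132  0.    ] [0.3237 0.0906 0.52  ]
scope top (385, 275) [ 0.3617 -0.2689  0.    ] [ 0.4037 -0.0854  0.52  ]
white [0.4841 0.1735 0.055 ] [0.4852 0.1707 0.055 ]
black [0.5494 0.1535 0.055 ] [0.5507 0.1532 0.055 ]
[-49.7033  28.3119  77.1237   0.      74.6282  -5.4705] 0.1
vial 0 -90 [  14.6   32.3  113.5   -0.    34.1 -165.4]
vial 0 -45 [ 14.6  32.3 113.5  -0.   34.1 149.6]
vial 0 0 [ 14.6  32.3 113.5  -0.   34.1 104.6]
vial 0 45 [ 14.6  32.3 113.5  -0.   34.1  59.6]
vial 0 90 [ 14.6  32.3 113.5  -0.   34.1  14.6]
vial 0 135 [ 14.6  32.3 113.5  -0.   34.1 -30.4]
vial 0 180 [ 14.6  32.3 113.5  -0.   34.1 -75.4]
vial 0.15 -90 [  14.6   16.7  104.9   -0.    58.4 -165.4]
[... 2006 characters left out ...]
  -0.   53.3 -96.7]
post 0.15 -90 [ -6.7  21.8  84.9  -0.   73.3 173.3]
post 0.15 -45 [ -6.7  21.8  84.9  -0.   73.3 128.3]
post 0.15 0 [-6.7 21.8 84.9 -0.  73.3 83.3]
post 0.15 45 [-6.7 21.8 84.9 -0.  73.3 38.3]
post 0.15 90 [-6.7 21.8 84.9 -0.  73.3 -6.7]
post 0.15 135 [ -6.7  21.8  84.9  -0.   73.3 -51.7]
post 0.15 180 [ -6.7  21.8  84.9  -0.   73.3 -96.7]
post 0.3 -90 [ -6.7  16.   70.3  -0.   93.7 173.3]
post 0.3 -45 [ -6.7  16.   70.3  -0.   93.7 128.3]
post 0.3 0 [-6.7 16.  70.3 -0.  93.7 83.3]
post 0.3 45 [-6.7 16.  70.3 -0.  93.7 38.3]
post 0.3 90 [-6.7 16.  70.3 -0.  93.7 -6.7]
post 0.3 135 [ -6.7  16.   70.3  -0.   93.7 -51.7]
post 0.3 180 [ -6.7  16.   70.3  -0.   93.7 -96.7]
0.1
```

```bash
cat > kin.py <<'E'
from h import *
from scipy.optimize import least_squares
from scipy.spatial.transform import Rotation as R
def tool(az,tilt):  # radial tilt: z axis = cos(tilt)*down + sin(tilt)*radial
    a=np.radians(az);t=np.radians(tilt);rad=np.array([np.cos(a),np.sin(a),0]);z=np.sin(t)*rad-np.cos(t)*np.array([0,0,1]);y=np.array([np.sin(a),-np.cos(a),0]);x=np.cross(y,z);return np.c_[x,y,z]
if __name__=="__main__":
    D=[]
    rng=np.random.default_rng(0)
    for _ in range(150):
        az=rng.uniform(-60,60);r=rng.uniform(.35,.8);z=rng.uniform(.02,.6);p=[r*np.cos(np.radians(az)),r*np.sin(np.radians(az)),z]
        Rt=R.from_euler("xyz",rng.uniform(-30,30,3),degrees=True).as_matrix()@tool(az,0)
        q=arm.solve_ik(p,Rt)
        if q is not None: D.append((np.radians(q),np.array(p),Rt))
    print(len(D))
    Q=np.array([d[0] for d in D]);P=np.array([d[1] for d in D]);RR=np.array([d[2] for d in D])
    # product of exponentials with axes z,y,y,(x or z fore),y,z ; fit generic: joint axes & points
    def fk(x,Q):
        x=x.reshape(-1);n=len(Q);Rm=R.identity(n);p=np.zeros((n,3))
        k=0
        for j in range(6):
            rot=R.from_rotvec(x[k:k+3]);off=x[k+3:k+6];k+=6
            p=p+Rm.apply(np.tile(off,(n,1)));Rm=Rm*rot*R.from_rotvec(np.c_[np.zeros((n,2)),Q[:,j]])
        p=p+Rm.apply(np.tile(x[k:k+3],(n,1)));Rm=Rm*R.from_rotvec(x[k+3:k+6]);return p,Rm
    def res(x):
        p,Rm=fk(x,Q);return np.r_[(p-P).ravel()*3,(Rm.as_matrix()-RR).ravel(),1e-4*x]
    best=None
    for s in range(40):
        x0=np.random.default_rng(s).normal(0,1,42)*np.tile([1.5]*3+[.3]*3,7)
        o=least_squares(res,x0,max_nfev=300)
        if best is None or o.cost<best.cost: best=o;print(s,o.cost)
        if o.cost<1e-6: break
    np.save("kin.npy",best.x)
E
time python3 kin.py
```

```text
139
0 4.166952111596927e-07
real	1m11.468s
user	2m16.663s
sys	0m0.521s
```

```bash
cat > kf.py <<'E'
from h import *
from scipy.spatial.transform import Rotation as R
X=np.load("kin.npy")
def axes(qdeg):
    q=np.radians(qdeg);Rm=R.identity();p=np.zeros(3);k=0;A=[]
    for j in range(6):
        p=p+Rm.apply(X[k+3:k+6]);Rm=Rm*R.from_rotvec(X[k:k+3])
        A.append((p.copy(),Rm.apply([0,0,1])));Rm=Rm*R.from_rotvec([0,0,q[j]]);k+=6
    return A,p+Rm.apply(X[k:k+3])
def planar(qdeg):
    A,t=axes(qdeg)
    n=A[1][1]; 
    # plane perpendicular to axis 2 through tcp
    pts=[]
    for j in(1,2,4):
        p,a=A[j];pts.append(p+a*((t-p)@n)/(a@n))
    return np.array(pts),t,A
E
python3 - <<'E'
from kf import *
for nm,q in(("start",[-49.704,28.281,77.091,0,74.628,-5.472]),("vial",[14.6,32.3,113.5,0,34.1,14.6]),("vial+.3",[14.6,7.1,91.2,0,81.7,14.6]),("cup",[-13.6,38.9,80.6,0,60.4,-13.6]),("cup+.15",[-13.6,30.1,71.8,0,78.1,-13.6]),("post",[-6.7,32.2,94.5,0,53.3,0]),("zero",[0,0,0,0,0,0]),("90",[0,0,90,0,0,0])):
    p,t,A=planar(q);print(nm,"\n",np.c_[np.linalg.norm(p[:,:2],axis=1),p],"\ntcp",t, "a1",A[0],"a4",A[3],"a6",A[5][1])
E
```

```text
start 
 [[ 0.0596  0.0455  0.0385  0.2566]
 [ 0.289   0.2283 -0.1771  0.7822]
 [ 0.625   0.4478 -0.436   0.5666]] 
tcp [ 0.4478 -0.436   0.2139] a1 (array([0.    , 0.    , 0.1276]), array([-0., -0.,  1.])) a4 (array([ 0.548 , -0.5541,  0.524 ]), array([ 0.6236, -0.7354, -0.2651])) a6 [ 0.  0. -1.]
vial 
 [[ 0.0596 -0.015   0.0577  0.2566]
 [ 0.3244  0.2936  0.1381  0.7611]
 [ 0.4415  0.4083  0.1679  0.3769]] 
tcp [0.4089 0.1681 0.0242] a1 (array([0.    , 0.    , 0.1276]), array([-0., -0.,  1.])) a4 (array([0.4957, 0.1907, 0.244 ]), array([ 0.5439,  0.1417, -0.8271])) a6 [ 0.0017  0.0004 -1.    ]
vial+.3 
 [[ 0.0596 -0.015   0.0577  0.2566]
 [ 0.0948  0.0564  0.0763  0.8488]
 [ 0.4412  0.408   0.1679  0.6767]] 
tcp [0.408  0.1679 0.324 ] a1 (array([0.    , 0.    , 0.1276]), array([-0., -0.,  1.])) a4 (array([0.5618, 0.2079, 0.6535]), array([ 0.9576,  0.2494, -0.1444])) a6 [ 0.  0. -1.]
cup 
 [[ 0.0596  0.014   0.0579  0.2566]
 [ 0.3795  0.3783 -0.0302  0.7211]
 [ 0.654   0.647  -0.0952  0.4292]] 
tcp [ 0.6476 -0.0954  0.0765] a1 (array([0.    , 0.    , 0.1276]), array([-0., -0.,  1.])
[... 557 characters left out ...]
rray([0.    , 0.    , 0.1276]), array([-0., -0.,  1.])) a4 (array([ 0.6869, -0.0207,  0.3413]), array([ 0.7963, -0.0935, -0.5976])) a6 [ 0.  0. -1.]
zero 
 [[ 0.0596 -0.      0.0596  0.2566]
 [ 0.0596  0.      0.0596  0.8534]
 [ 0.1321  0.1179  0.0596  1.2378]] 
tcp [0.1179 0.0596 1.5905] a1 (array([0.    , 0.    , 0.1276]), array([-0., -0.,  1.])) a4 (array([0.1179, 0.0596, 1.3985]), array([-0.,  0.,  1.])) a6 [-0.  0.  1.]
90 
 [[ 0.0596 -0.      0.0596  0.2566]
 [ 0.0596  0.      0.0596  0.8534]
 [ 0.389   0.3844  0.0596  0.7355]] 
tcp [0.7371 0.0596 0.7355] a1 (array([0.    , 0.    , 0.1276]), array([-0., -0.,  1.])) a4 (array([0.5451, 0.0596, 0.7355]), array([1., 0., 0.])) a6 [1. 0. 0.]
```

Run:
```python
import cv2,numpy as np
a=cv2.imread("pics/top0.png")[190:384,120:420];b=cv2.imread("pics/side0.png")[0:200,0:300]
f=lambda i:cv2.resize(np.clip(255*(i/255.)**.5,0,255).astype(np.uint8),(600,400) if 0 else (780,int(780*i.shape[0]/i.shape[1])),interpolation=cv2.INTER_CUBIC)
cv2.imwrite("pics/sc_top.png",f(a));cv2.imwrite("pics/sc_side.png",f(b))
```

```text
(no output)
```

View pics/sc_top.png

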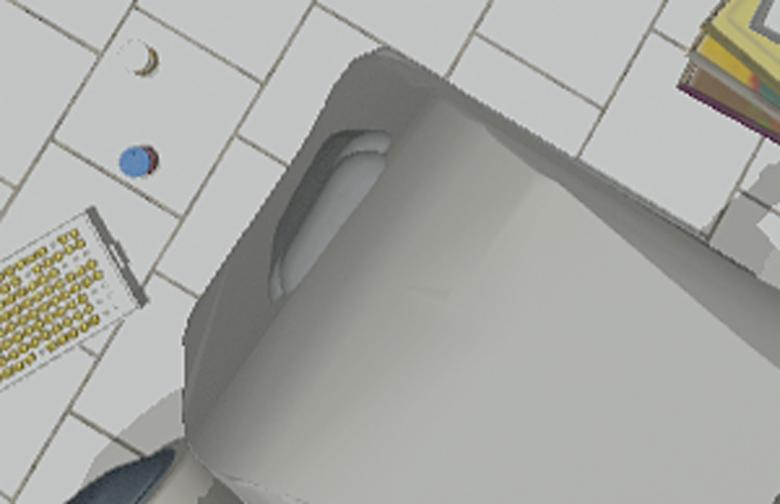

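View pics/sc_side.png

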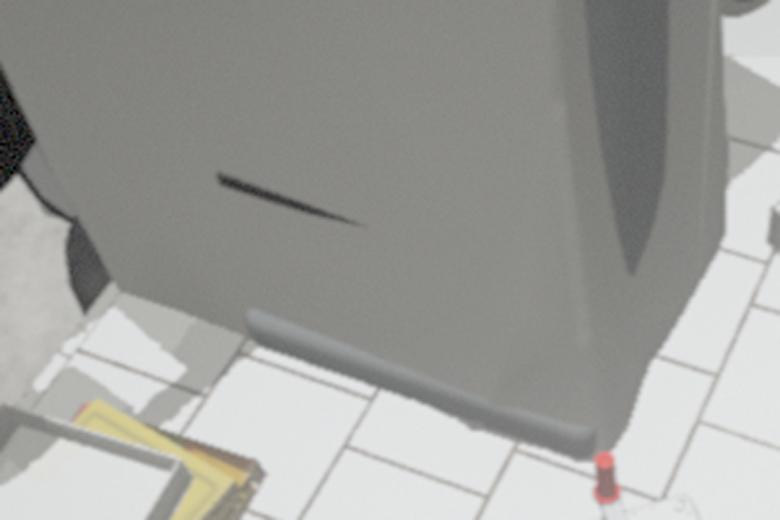

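Run:
```python
from h import *
for c in [(440,95),(540,175),(480,120),(780,365),(200,440),(385,48),(780,290),(330,135),(185,330)]:
    uv=(c[0]/2.6+120,c[1]/2.6+190);print(c,np.round(uv,1),*[plane("top",uv,z)[:2] for z in(0,.2,.35,.45,.52)])
for c in [(555,0),(600,430),(720,0),(725,240),(0,60),(120,285)]:
    uv=(c[0]/2.6,c[1]/2.6);print("side",c,np.round(uv,1),*[plane("side",uv,z)[:2] for z in(0,.2,.35,.45,.52)])
```

```text
(440, 95) [289.2 226.5] [ 0.4597 -0.0673] [ 0.4547 -0.0402] [ 0.451  -0.0199] [ 0.4485 -0.0063] [0.4467 0.0031]
(540, 175) [327.7 257.3] [ 0.3968 -0.1482] [ 0.4054 -0.1037] [ 0.4119 -0.0703] [ 0.4161 -0.048 ] [ 0.4191 -0.0324]
(480, 120) [304.6 236.2] [ 0.4401 -0.0997] [ 0.4394 -0.0656] [ 0.4388 -0.0401] [ 0.4384 -0.023 ] [ 0.4381 -0.0111]
(780, 365) [420.  330.4] [ 0.2493 -0.3403] [ 0.2897 -0.2543] [ 0.3201 -0.1898] [ 0.3403 -0.1468] [ 0.3544 -0.1167]
(200, 440) [196.9 359.2] [0.1906 0.1184] [0.2437 0.1054] [0.2835 0.0957] [0.31   0.0892] [0.3286 0.0847]
(385, 48) [268.1 208.5] [ 0.4969 -0.0225] [ 0.4839 -0.0051] [0.4741 0.008 ] [0.4676 0.0167] [0.4631 0.0228]
(780, 290) [420.  301.5] [ 0.3079 -0.3419] [ 0.3356 -0.2555] [ 0.3565 -0.1908] [ 0.3704 -0.1476] [ 0.3801 -0.1174]
(330, 135) [246.9 241.9] [0.4265 0.021 ] [0.4287 0.029 ] [0.4303 0.0351] [0.4314 0.0391] [0.4322 0.0419]
(185, 330) [191.2 316.9] [0.2736 0.1323] [0.3088 0.1163] [0.3352 0.1043] [0.3528 0.0963] [0.3651 0.0907]
side (555, 0) [213.5   0. ] [-0.03    0.0169] [0.2111 0.0043] [ 0.3919 -0.0051] [ 0.5124 -0.0113] [ 0.5968 -0.0157]
side (600, 430) [230.8 165.4] [ 0.4645 -0.0009] [ 0.5882 -0.0092] [ 0.6809 -0.0154] [ 0.7427 -0.0196] [ 0.786  -0.0225]
side (720, 0) [276.9   0. ] [-0.0071  0.176 ] [0.2285 0.1257] [0.4053 0.088 ] [0.5231 0.0628] [0.6056 0.0452]
side (725, 240) [278.8  92.3] [0.29  0.129] [0.4551 0.0899] [0.5789 0.0605] [0.6614 0.0409] [0.7192 0.0272]
side (0, 60) [ 0.  23.1] [-0.0223 -0.5085] [ 0.2169 -0.3963] [ 0.3964 -0.3121] [ 0.516 -0.256] [ 0.5997 -0.2167]
side (120, 285) [ 46.2 109.6] [ 0.2651 -0.3811] [ 0.4361 -0.2991] [ 0.5644 -0.2376] [ 0.6499 -0.1966] [ 0.7097 -0.1679]
```

```bash
cat > clr.py <<'E'
from kf import *
from kin import tool
def skel(q):
    p,t,A=planar(q)  # only S,E valid in plane; recompute generally
    A,t=axes(q);n=A[1][1]
    # reference pt on the plane through wrist centre: intersection of axis4/axis5/axis6
    a6=A[5][1];W=t-a6*0.3526
    S=A[1][0]+n*((W-A[1][0])@n);E=A[2][0]+n*((W-A[2][0])@n)
    d=A[3][1];F=W-d*((W-E)@d)
    return S,E,F,W,t
n1=np.array([.556,.831,0]);n2=np.array([.831,-.556,0])
def boxd(P,lo=(-.05,.21,0),hi=(.255,.385,.52)):
    c=np.c_[P@n1,P@n2,P[:,2]];lo=np.array(lo);hi=np.array(hi);d=np.maximum(lo-c,c-hi)
    return np.where((d<=0).all(1),d.max(1),np.linalg.norm(np.maximum(d,0),axis=1))
def seg(a,b): return a+(b-a)*np.linspace(0,1,40)[:,None]
def clear(q):
    S,E,F,W,t=skel(q);return [boxd(seg(a,b)).min() for a,b in((S,E),(E,F),(F,W),(W,t))]
if __name__=="__main__":
    for q in([-13.6,38.9,80.6,0,60.4,-13.6],[14.6,32.3,113.5,0,34.1,14.6],[-6.7,32.2,94.5,0,53.3,0]): print(np.array(skel(q)),np.array(clear(q)))
    def tilted(phi,t): # wrist displaced toward azimuth phi
        R=tool(phi,0);f,tt=np.radians(phi),np.radians(t);h=np.array([np.cos(f),np.sin(f),0]);z=-np.sin(tt)*h-np.cos(tt)*np.array([0,0,1]);y=np.array([np.sin(f),-np.cos(f),0]);return np.c_[np.cross(y,z),y,z]
    for nm,p in(("cup",[.647,-.0955,.076]),("vial",[.408,.168,.024]),("post",[.56,-.006,.085])):
        L=[]
        for t in(0,10,20,30,40):
            for phi in range(0,360,15):
                q=arm.solve_ik(p,tilted(phi,t))
                if q is None: continue
                c=np.array(clear(q));L.append((min(c),t,phi,c.round(3),np.round(q,0)))
        L.sort(key=lambda x:-x[0])
        for t in(0,10,20,30,40):
            print(nm,*[l for l in L if l[1]==t][:2],sep="\n")
E
python3 clr.py
```

```text
[[ 0.014   0.0579  0.2566]
 [ 0.3783 -0.0302  0.7211]
 [ 0.3218 -0.0165  0.6184]
 [ 0.647  -0.0952  0.4291]
 [ 0.6476 -0.0954  0.0765]] [0.0254 0.0984 0.0284 0.2072]
[[-0.015   0.0577  0.2566]
 [ 0.2936  0.1381  0.7611]
 [ 0.1992  0.1135  0.6948]
 [ 0.4083  0.1679  0.3768]
 [ 0.4089  0.1681  0.0242]] [0.1328 0.2052 0.048  0.1116]
[[ 0.007   0.0592  0.2566]
 [ 0.3228  0.0221  0.7616]
 [ 0.2528  0.0303  0.667 ]
 [ 0.5589 -0.0056  0.4373]
 [ 0.5589 -0.0056  0.0847]] [0.0782 0.148  0.0007 0.0971]
cup
(np.float64(0.025171529235924365), 0, 90, array([0.025, 0.098, 0.028, 0.207]), array([-14.,  39.,  81.,  -0.,  60., -14.]))
(np.float64(0.025171529235413093), 0, 105, array([0.025, 0.098, 0.028, 0.207]), array([-14.,  39.,  81.,  -0.,  60., -29.]))
cup
(np.float64(0.02734964012746268), 10, 225, array([0.027, 0.114, 0.029, 0.194]), array([ -18.,   37.,   86.,   11.,   53., -160.]))
(np.float64(0.024769946284360335), 10, 210, array([0.033, 0.12 , 0.025, 0.179]), array([ -18.,   36.,   88.,   10.,   49., -144.]))
cup
(np.float64(0.02838571381744274), 20, 75, array([0.028, 0.077, 0.029, 0.203]),
[... 2498 characters left out ...]
 0.123, 0.057, 0.098]), array([  5.,  36.,  89., -21.,  63.,  31.]))
(np.float64(0.055763033546563305), 20, 60, array([0.069, 0.107, 0.056, 0.098]), array([  4.,  38.,  85., -18.,  69.,  42.]))
post
(np.float64(0.07064123894947241), 30, 75, array([0.077, 0.101, 0.071, 0.098]), array([ 10.,  40.,  86., -29.,  70.,  39.]))
(np.float64(0.06907027691406768), 30, 90, array([0.095, 0.128, 0.069, 0.098]), array([ 11.,  38.,  93., -34.,  61.,  31.]))
post
(np.float64(0.08181068303381132), 40, 90, array([0.09 , 0.111, 0.082, 0.098]), array([ 16.,  42.,  91., -42.,  67.,  40.]))
(np.float64(0.07688100324536166), 40, 105, array([0.108, 0.143, 0.077, 0.094]), array([ 17.,  39., 100., -51.,  56.,  37.]))
```

Run:
```python
from clr import *
P=skel([-49.704,28.281,77.091,0,74.628,-5.472])
for n in C: print(n,[proj(n,p).round(0) for p in P])
a=cv2.imread("pics/top0.png");
f=np.clip(255*(a/255.)**.45,0,255).astype(np.uint8)
cv2.imwrite("pics/topb.png",cv2.resize(f,(768,576)))
for uv in [(30,225),(55,225),(112,150),(95,140)]: print(uv,*[plane("top",uv,z)[:2] for z in(.17,.25,.3)])
for uv in [(410,50),(430,55),(420,145),(390,140)]: print(uv,*[plane("side",uv,z)[:2] for z in(.17,.25,.3)])
```

```text
side [array([220., -81.]), array([ -45., -534.]), array([  37., -348.]), array([-237., -101.]), array([-45., 120.])]
top [array([238., 516.]), array([1011.,  954.]), array([610., 664.]), array([806., 232.]), array([529., 234.])]
(30, 225) [0.4516 0.3906] [0.45   0.3555] [0.449  0.3335]
(55, 225) [0.4522 0.3496] [0.4506 0.3188] [0.4495 0.2996]
(112, 150) [0.5816 0.2613] [0.5663 0.2398] [0.5567 0.2264]
(95, 140) [0.5984 0.2909] [0.5813 0.2663] [0.5706 0.2509]
(410, 50) [0.3647 0.3582] [0.4385 0.3113] [0.4847 0.282 ]
(430, 55) [0.3824 0.3915] [0.4541 0.3406] [0.4989 0.3088]
(420, 145) [0.5754 0.3093] [0.6242 0.2682] [0.6547 0.2426]
(390, 140) [0.5584 0.2626] [0.6092 0.2271] [0.641  0.2049]
```

View pics/topb.png

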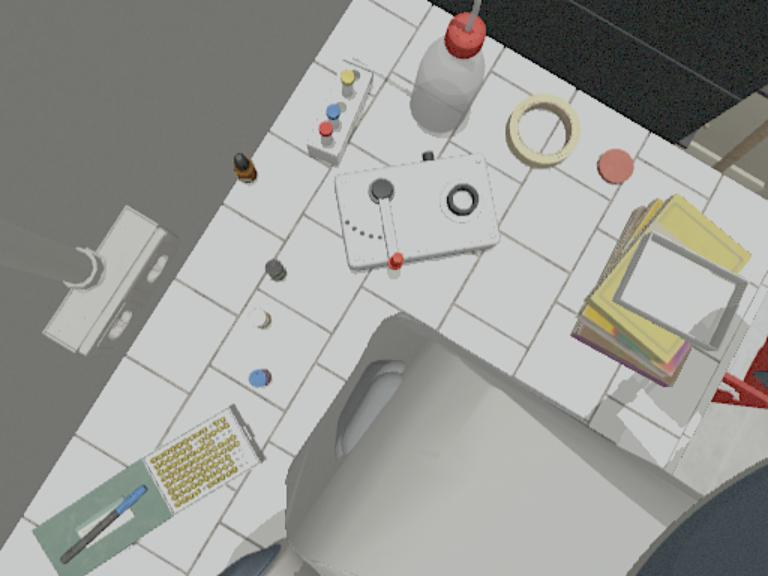

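```bash
cat > s1.py <<'E'
from clr import *
q0=arm.current_joint_positions()
R0=arm.current_tool_rot()
arm.move_to([.448,-.436,.42],R0)
Rt=np.c_[[0,1,0],[1,0,0],[0,0,-1.]]
print(arm.current_t(),arm.current_ee_pos())
q=arm.solve_ik([.63,-.1,.42],Rt);print(np.round(q,1),np.array(clear(q)))
arm.move_joints(q)
for n in C: cv2.imwrite(f"pics/{n}1.png",cv2.resize(arm.snapshot(n)[...,::-1],(768,576)))
print(arm.current_t(),arm.current_ee_pos());print([ (n,[np.round(1.5*proj(n,p)) for p in skel(q)]) for n in C])
E
python3 s1.py
```

```text
0.9333 [ 0.4478 -0.4358  0.419 ]
[-14.4  23.1  54.5  -0.  102.4 -14.4] [0.1148 0.1702 0.1702 0.1945]
2.4583 [ 0.6298 -0.1013  0.4199]
[('side', [array([ 341., -136.]), array([ 243., -880.]), array([ 263., -550.]), array([  10., -566.]), array([220., 154.])]), ('top', [array([336., 809.]), array([ 702., 1633.]), array([531., 876.]), array([ 940., -353.]), array([546., 114.])])]
```

View pics/top1.png

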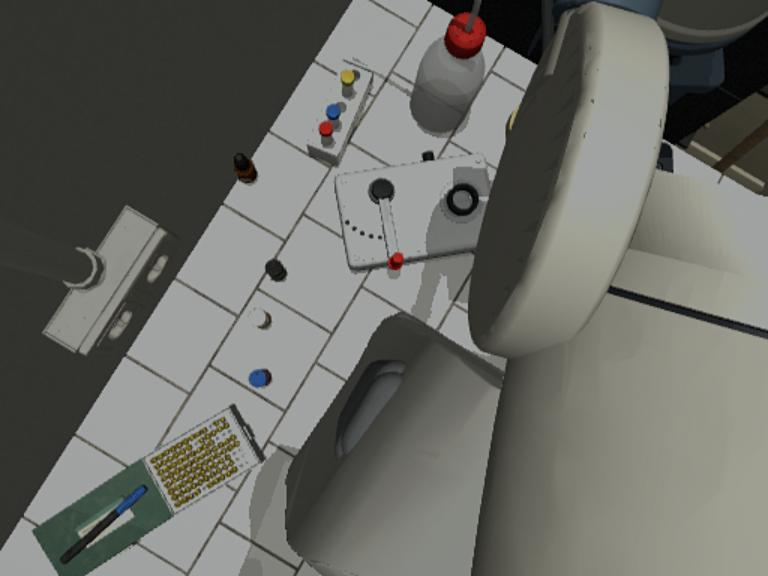

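View pics/side1.png

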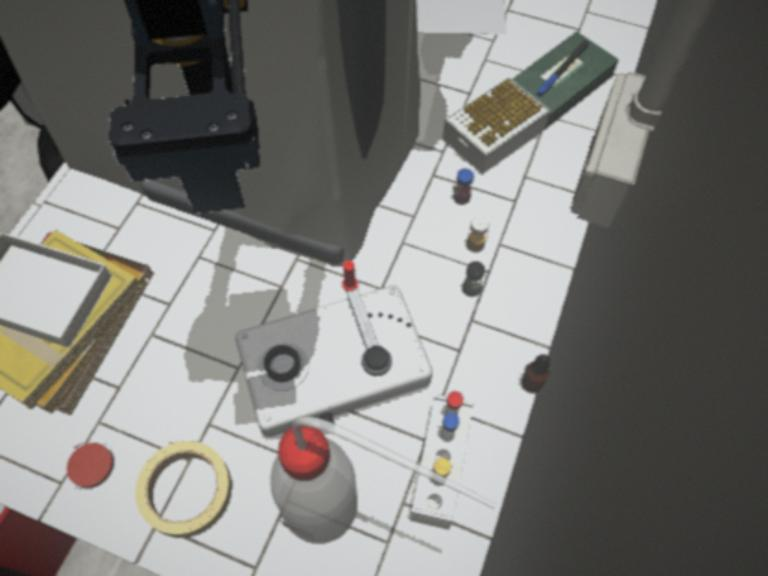

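```bash
cat > s2.py <<'E'
from clr import *
def tilted(phi,t):
    R=tool(phi,0);f,tt=np.radians(phi),np.radians(t);h=np.array([np.cos(f),np.sin(f),0]);z=-np.sin(tt)*h-np.cos(tt)*np.array([0,0,1]);y=np.array([np.sin(f),-np.cos(f),0]);return np.c_[np.cross(y,z),y,z]
if __name__=="__main__":
    for nm,p in(("cup",[.647,-.0955,.052+.036]),("vial",[.408,.168,.036]),("post",[.56,-.006,.085])):
        for t in(20,25,30,35,40,45,50,55,60):
            L=[]
            for phi in range(0,360,10):
              for f in (0,180):
                R=tilted(phi,t)@np.diag([1 if f==0 else -1,1 if f==0 else -1,1])
                q=arm.solve_ik(p,R)
                if q is None: continue
                c=np.array(clear(q));L.append((min(c[[0,2]]),t,phi,f,c.round(3),np.round(q,0)))
            L.sort(key=lambda x:-x[0])
            for l in L[:1 if nm!="vial" else 14]: 
                if nm!="vial" or t in(30,40): print(nm,*l)
E
python3 s2.py
```

```text
cup 0.03271638868027371 20 80 0 [0.038 0.087 0.033 0.199] [ -3.  41.  79. -22.  65.  17.]
cup 0.039203812122919034 25 90 0 [0.047 0.093 0.039 0.185] [ -1.  40.  82. -29.  61.  15.]
cup 0.04580297212335507 30 90 0 [0.046 0.086 0.046 0.185] [  2.  41.  82. -34.  62.  20.]
cup 0.04800679708537022 35 100 0 [0.056 0.096 0.048 0.166] [  4.  41.  88. -43.  56.  20.]
cup 0.05306570553649423 40 100 0 [0.053 0.088 0.053 0.166] [  6.  42.  88. -49.  58.  27.]
cup 0.050739336829232706 45 110 0 [0.06  0.1   0.051 0.142] [  8.  42.  95. -62.  52.  32.]
cup 0.05440105493257164 50 110 0 [0.054 0.091 0.056 0.142] [ 10.  44.  96. -67.  55.  39.]
cup 0.03949979829069284 55 100 0 [0.039 0.069 0.066 0.166] [ 12.  49.  88. -63.  66.  42.]
cup 0.04215449792098336 60 100 0 [0.042 0.07  0.07  0.166] [ 14.  51.  88. -67.  70.  46.]
vial 0.17962938414717608 30 120 0 [0.197 0.24  0.18  0.111] [ 38.  37. 113. -45.  44.  45.]
vial 0.1796293838093827 30 120 180 [0.197 0.24  0.18  0.111] [  38.   37.  113.  -45.   44. -135.]
vial 0.1787251899291969 30 130 0 [0.2   0.25  0.179 0.111] [ 38.  36. 117. -54.  38.  44.]

[... 2500 characters left out ...]
0 [0.085 0.12  0.064 0.098] [  8.  38.  89. -27.  64.  32.]
post 0.07093607080454614 30 80 0 [0.083 0.109 0.071 0.098] [ 10.  39.  88. -31.  67.  36.]
post 0.07571590854801831 35 80 0 [0.08  0.099 0.076 0.098] [ 13.  41.  87. -34.  70.  40.]
post 0.08181068303381132 40 90 0 [0.09  0.111 0.082 0.098] [ 16.  42.  91. -42.  67.  40.]
post 0.08947264135460205 45 100 0 [0.1   0.126 0.089 0.096] [ 19.  42.  96. -52.  63.  43.]
post 0.09816425290370089 50 100 0 [0.098 0.121 0.1   0.096] [ 21.  44.  96. -55.  66.  47.]
post 0.10744944323900439 55 110 0 [0.107 0.136 0.109 0.091] [ 23.  45. 103. -67.  63.  53.]
post 0.11072807819273513 60 110 0 [0.111 0.133 0.12  0.091] [ 25.  48. 102. -70.  67.  58.]
```

```bash
cat > s3.py <<'E'
from s2 import *
def clear2(q):
    S,E,F,W,t=skel(q);n=axes(q)[0][1][1]
    n=n if n[1]>0 else -n
    b=lambda P:boxd(P,hi=(.253,.373,.52))
    return np.array([b(seg(S+.12*n,E+.12*n)).min(),b(seg(E,E+.12*n)).min(),b(seg(F,W)).min()])
if __name__=="__main__":
    for nm,p in(("cup",[.647,-.0955,.052+.036]),("vial",[.408,.168,.036]),):
        for t in(0,10,15,20,25,30,35,40,45,50):
            L=[]
            for phi in range(0,360,10):
                q=arm.solve_ik(p,tilted(phi,t))
                if q is None: continue
                c=clear2(q);L.append((min(c),t,phi,c.round(3),np.round(q,0),skel(q)[3].round(3)))
            L.sort(key=lambda x:-x[0])
            for l in (L[:2] if nm=="cup" else sorted(L,key=lambda l:l[2]) if t in(30,) else []): print(nm,*l)
E
python3 s3.py
```

```text
cup 0.03921286252681378 0 340 [0.063 0.206 0.039] [-14.  38.  80.  -0.  62.  96.] [ 0.647 -0.096  0.441]
cup 0.039212862526524075 0 350 [0.063 0.206 0.039] [-14.  38.  80.  -0.  62.  86.] [ 0.647 -0.096  0.441]
cup 0.04496401429336089 10 250 [0.046 0.208 0.045] [-19.  38.  82.  11.  61. 175.] [ 0.626 -0.153  0.435]
cup 0.04348597181611084 10 240 [0.051 0.212 0.043] [ -19.   37.   83.   12.   58. -175.] [ 0.616 -0.149  0.435]
cup 0.04046642923411615 15 230 [0.05  0.219 0.04 ] [ -21.   36.   87.   18.   53. -172.] [ 0.588 -0.165  0.429]
cup 0.03656046449697169 15 220 [0.057 0.224 0.037] [ -21.   35.   89.   17.   49. -161.] [ 0.577 -0.154  0.429]
cup 0.034136623775653754 20 80 [0.094 0.19  0.034] [ -3.  41.  79. -22.  65.  17.] [0.668 0.023 0.419]
cup 0.033213147087346566 20 70 [0.086 0.181 0.033] [ -3.  42.  75. -20.  70.  25.] [0.688 0.018 0.419]
cup 0.041458501658135326 25 80 [0.101 0.182 0.041] [ -1.  42.  78. -27.  67.  22.] [0.673 0.051 0.408]
cup 0.04077881227306959 25 90 [0.109 0.193 0.041] [ -1.  40.  82. -29.  61.  15.] [0.647 0.054 0.408]
cup 0.04726936564417039 30 90 [0.116
[... 3827 characters left out ...]
21  -0.03 ] [ -7.  37. 111.  34.  52. 127.] [0.468 0.002 0.341]
vial -0.016668679746450255 30 300 [ 0.096  0.204 -0.017] [ -5.  38. 107.  29.  57. 124.] [0.496 0.015 0.341]
vial -0.0034726271235972495 30 310 [ 0.101  0.198 -0.003] [ -3.  39. 103.  25.  61. 121.] [0.521 0.033 0.341]
vial 0.011358674591605663 30 320 [0.109 0.192 0.011] [ -1.  40. 100.  20.  65. 117.] [0.543 0.055 0.341]
vial 0.027084367472973814 30 330 [0.118 0.187 0.027] [  2.  41.  97.  17.  69. 112.] [0.561 0.08  0.341]
vial 0.04154411374062666 30 340 [0.129 0.185 0.042] [  5.  42.  94.  13.  72. 108.] [0.574 0.108 0.341]
vial 0.05428487477942146 30 350 [0.142 0.185 0.054] [  8.  43.  92.   9.  74. 103.] [0.582 0.137 0.341]
```

```bash
cat > s4.py <<'E'
from s3 import *
print("bottle cap",tri((203,299),(312,22)),"bottle base side",plane("side",(215,352),0))
print("tray",tri((300,95),(175,303)), [plane("top",u,.03)[:2] for u in((160,272),(175,303),(25,350))])
print("box corners", tri((390,148),(112,150)),[plane("top",u,0)[:2] for u in((235,0),(100,210),(0,370))])
P=np.array([.6569,.012]);yaw=np.radians(10.6);xm=np.array([np.cos(yaw),np.sin(yaw)]);ym=np.array([-xm[1],xm[0]])
for t in(20,30,40,50):
  for phi in(-20,-10,0,10,20,30):
    r=[]
    for th in(0,.2,.4,.6):
        p=P+.1*(-np.cos(th)*xm+np.sin(th)*ym)
        q=arm.solve_ik([*p,.093],tilted(phi,t)); r.append(None if q is None else clear2(q).min().round(3))
    q=arm.solve_ik([.647,-.0955,.052+.0335],tilted(phi,t))
    print(t,phi,r, "cup", None if q is None else clear2(q).round(3))
for t in(20,30,40,45,50):
  for phi in(70,80,90,100):
    q=arm.solve_ik([.647,-.0955,.052+.045-.015*np.cos(np.radians(t))],tilted(phi,t)); print("cup",t,phi,None if q is None else (clear2(q).round(3),skel(q)[3].round(3)))
E
python3 s4.py
```

```text
bottle cap (array([ 0.7977, -0.0727,  0.2214]), np.float64(0.0034383168253664474)) bottle base side [ 0.8235 -0.0723  0.    ]
tray (array([ 0.3015,  0.1705, -0.0028]), np.float64(0.008890189216856002)) [array([0.3654, 0.1937]), array([0.3055, 0.1623]), array([0.215, 0.446])]
box corners (array([0.5794, 0.2567, 0.1787]), np.float64(0.004562062939407063)) [array([0.9555, 0.0548]), array([0.488 , 0.3256]), array([0.1692, 0.5048])]
20 -20 [np.float64(0.025), np.float64(0.022), np.float64(0.024), np.float64(0.032)] cup [0.01  0.134 0.018]
20 -10 [np.float64(0.022), np.float64(0.025), np.float64(0.032), np.float64(0.04)] cup [0.017 0.133 0.015]
20 0 [np.float64(0.025), np.float64(0.033), np.float64(0.04), np.float64(0.047)] cup [0.025 0.133 0.014]
20 10 [np.float64(0.033), np.float64(0.04), np.float64(0.047), np.float64(0.053)] cup [0.033 0.136 0.013]
20 20 [np.float64(0.04), np.float64(0.047), np.float64(0.054), np.float64(0.059)] cup [0.041 0.14  0.013]
20 30 [np.float64(0.047), np.float64(0.053), np.float64(0.06), np.float64(0.065)] cup [0.049 0.146 0.014]
30 -20 [np.float64(0.016), np.
[... 2625 characters left out ...]
rray([0.129, 0.172, 0.056]), array([0.647, 0.131, 0.356]))
cup 40 100 (array([0.136, 0.184, 0.055]), array([0.608, 0.128, 0.356]))
cup 45 70 (array([0.12 , 0.142, 0.055]), array([0.732, 0.139, 0.336]))
cup 45 80 (array([0.128, 0.156, 0.054]), array([0.69 , 0.15 , 0.336]))
cup 45 90 (array([0.136, 0.168, 0.06 ]), array([0.647, 0.154, 0.336]))
cup 45 100 (array([0.142, 0.178, 0.059]), array([0.604, 0.15 , 0.336]))
cup 50 70 (array([0.128, 0.142, 0.07 ]), array([0.739, 0.158, 0.314]))
cup 50 80 (array([0.137, 0.154, 0.062]), array([0.694, 0.171, 0.314]))
cup 50 90 (array([0.143, 0.165, 0.062]), array([0.647, 0.175, 0.314]))
cup 50 100 (array([0.149, 0.174, 0.064]), array([0.6  , 0.171, 0.314]))
```

```bash
cat > plan.py <<'E'
from s3 import *
WN=np.array([.49,.87,0])
def pts(q):
    """list of (point array, radius)"""
    A,t=axes(q);S,E,F,W,_=skel(q);n=A[1][1];n=n if n[1]>0 else -n
    # tool frame from fk
    qr=np.radians(q);Rm=R.identity();k=0
    for j in range(6):
        Rm=Rm*R.from_rotvec(X[k:k+3])*R.from_rotvec([0,0,qr[j]]);k+=6
    T=(Rm*R.from_rotvec(X[k+3:k+6])).as_matrix()
    body=np.array([t-T[:,2]*s+T[:,0]*a+T[:,1]*b for s in np.linspace(.079,.2,5) for a in(-.038,0,.038) for b in(-.089,-.045,0,.045,.089)])
    fing=np.array([t-T[:,2]*s+T[:,0]*a+T[:,1]*b for s in(0,.04,.079) for a in(-.016,.016) for b in(-.05,0,.05)])
    return dict(upper=(seg(S+.12*n,E+.12*n),.07),elbow=(seg(E,E+.15*n),.075),fore=(seg(F,W),.055),wrist=(seg(W-.0*n,W-(W-t)*.35),.075),body=(body,0),fing=(fing,0)),T,t
def check(q):
    D,T,t=pts(q);o={}
    for k,(P,r) in D.items():
        sc=boxd(P,hi=(.253,.373,.52)).min()-r
        lowb=boxd(P,hi=(.271,.41,.25)).min()-r
        wl=np.where(P[:,2]>.1,.505-P@WN,9).min()-r
        o[k]=(round(min(sc,lowb),3),round(wl,3),round(P[:,2].min()-r,3))
    return o
def path(qa,qb,n=15):
    m={}
    for s in np.linspace(0,1,n):
        for k,v in check(np.array(qa)+(np.array(qb)-np.array(qa))*s).items():
            m[k]=tuple(np.minimum(m.get(k,(9,9,9)),v).round(3).tolist())
    return m
def pose(axis_xy,h,phi,t,g=.015,back=0,up=0):
    """TCP so that point g behind TCP on the tool axis sits at (axis_xy,h)"""
    Rt=tilted(phi,t);p=np.array([*axis_xy,h])+Rt[:,2]*(g-back)+[0,0,up];return p,Rt
E
cat > s5.py <<'E'
from plan import *
V=(.408,.168);CUP=(.6465,-.0957);t=45
np.set_printoptions(suppress=True,precision=3)
qc=arm.current_joint_positions()
for phi in(125,135,145):
    for back in(0,.1):
        p,Rt=pose(V,.045,phi,t,back=back);q=arm.solve_ik(p,Rt);print("vial",phi,back,None if q is None else (np.round(q,0),check(q)))
for phi in(90,100,110):
    for up in(0,.06):
        p,Rt=pose(CUP,.097,phi,t,up=up);q=arm.solve_ik(p,Rt);print("cup",phi,up,None if q is None else (np.round(q,0),check(q)))
for phi,xy in((100,(.559,-.006)),(66,(.565,.052))):
    p,Rt=pose(xy,.104,phi,t);q=arm.solve_ik(p,Rt);print("post",phi,None if q is None else (np.round(q,0),check(q)))
E
python3 s5.py
```

```text
vial 125 0 (array([ 46.,  44., 114., -61.,  53.,  63.]), {'upper': (np.float64(0.271), np.float64(-0.013), np.float64(0.187)), 'elbow': (np.float64(0.229), np.float64(-0.025), np.float64(0.609)), 'fore': (np.float64(0.174), np.float64(0.001), np.float64(0.229)), 'wrist': (np.float64(0.109), np.float64(-0.019), np.float64(0.121)), 'body': (np.float64(0.024), np.float64(0.011), np.float64(0.063)), 'fing': (np.float64(0.041), np.float64(0.099), np.float64(0.023))})
vial 125 0.1 (array([ 54.,  36., 109., -48.,  63.,  53.]), {'upper': (np.float64(0.312), np.float64(0.064), np.float64(0.187)), 'elbow': (np.float64(0.277), np.float64(0.056), np.float64(0.662)), 'fore': (np.float64(0.218), np.float64(-0.03), np.float64(0.299)), 'wrist': (np.float64(0.171), np.float64(-0.05), np.float64(0.192)), 'body': (np.float64(0.091), np.float64(-0.02), np.float64(0.134)), 'fing': (np.float64(0.072), np.float64(0.059), np.float64(0.094))})
vial 135 0 None
vial 135 0.1 (array([ 56.,  35., 116., -56.,  57.,  55.]), {'upper': (np.float64(0.319), np.float64(0.082), np.float64(0.187)), 'elbow': (np.float64(0.
[... 3807 characters left out ...]
t64(-0.003), np.float64(0.288)), 'wrist': (np.float64(0.069), np.float64(-0.023), np.float64(0.18)), 'body': (np.float64(-0.013), np.float64(0.058), np.float64(0.122)), 'fing': (np.float64(0.018), np.float64(0.161), np.float64(0.082))})
post 66 (array([ 17.,  49.,  73., -32.,  91.,  51.]), {'upper': (np.float64(0.116), np.float64(-0.016), np.float64(0.187)), 'elbow': (np.float64(0.111), np.float64(-0.041), np.float64(0.573)), 'fore': (np.float64(0.037), np.float64(-0.109), np.float64(0.288)), 'wrist': (np.float64(0.161), np.float64(-0.129), np.float64(0.18)), 'body': (np.float64(0.089), np.float64(0.018), np.float64(0.122)), 'fing': (np.float64(0.056), np.float64(0.122), np.float64(0.082))})
```

```bash
cat > s6.py <<'E'
from plan import *
Rt=np.c_[[0,1,0],[1,0,0],[0,0,-1.]]
arm.move_to([.63,-.10,.60],Rt); t0=arm.current_t()
arm.grip(0.0)
q=arm.solve_ik([.41,-.03,.58],Rt);print(np.round(q,0),path(arm.current_joint_positions(),q))
arm.move_to([.41,-.03,.58],Rt)
f0=np.array(arm.current_force());print(arm.current_t(),f0,arm.current_ee_pos())
for n in C: cv2.imwrite(f"pics/{n}2.png",cv2.resize(arm.snapshot(n)[...,::-1],(768,576)))
t1=arm.current_t()
for k in range(3): arm.move_l([.41,-.03,.578-.002*k],feed=.05);print(arm.current_t()-t1,np.array(arm.current_force())-f0,arm.current_ee_pos()[2])
print(proj("top",[.41,-.03,.574])*1.5)
E
python3 s6.py
```

```text
[-13.   1.  60.  -0. 118. -13.] {'upper': (0.061, 0.193, 0.187), 'elbow': (0.195, 0.159, 0.715), 'fore': (0.126, 0.228, 0.646), 'wrist': (0.214, 0.208, 0.734), 'body': (0.139, 0.207, 0.659), 'fing': (0.06, 0.245, 0.58)}
5.5 [ 1.0897 -0.6191 -0.1262] [ 0.4108 -0.0302  0.5801]
0.25 [-1.3034  0.3219 -0.5657] 0.5775765122022047
0.5 [-1.4656  0.5381  0.2828] 0.5758508497799477
0.75 [-1.264   0.4373  0.1942] 0.5739209165792194
[509.7219 408.0771]
```

View pics/top2.png

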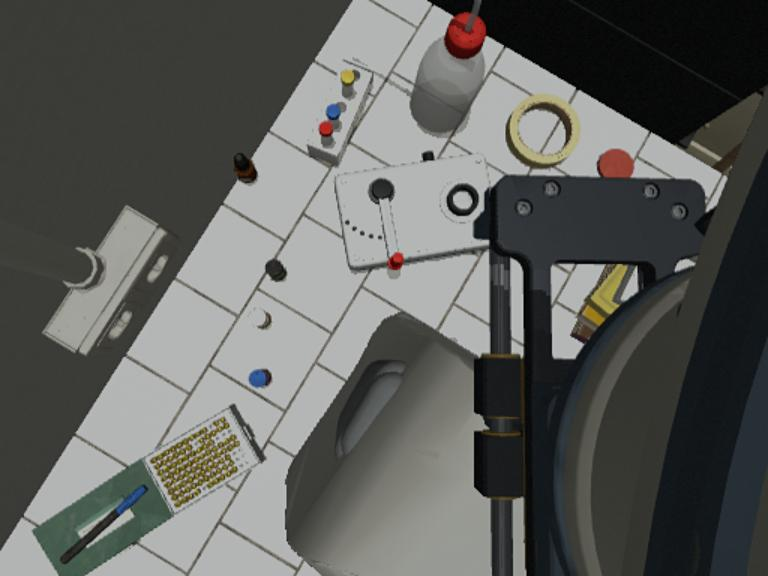

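```bash
cat > s7.py <<'E'
from plan import *
arm.move_l([.41,-.03,.530],feed=.15); f0=np.mean([arm.current_force() for _ in range(3)],axis=0)
z=.530
while z>.425:
    z-=.003
    arm.move_l([.41,-.03,z],feed=.05); f=np.array(arm.current_force())-f0
    if np.abs(f).max()>3.5: print("contact?",z,arm.current_ee_pos(),f);break
print(z,f,arm.current_t())
E
python3 s7.py
```

```text
0.42499999999999993 [-0.5772 -0.5605  1.2768] 15.5417
```

```bash
cat >> plan.py <<'E'
def check(q):
    D,T,t=pts(q);o={}
    for k,(P,r) in D.items():
        sc=min(boxd(P,hi=(.253,.335,.52)).min(),boxd(P,hi=(.271,.41,.425)).min())-r
        wl=np.where(P[:,2]>.1,.505-P@WN,9).min()-r
        o[k]=(round(float(sc),3),round(float(wl),3),round(float(P[:,2].min()-r),3))
    return o
E
cat > s8.py <<'E'
from plan import *
V=(.408,.168);CUP=(.6465,-.0957)
f=lambda q:None if q is None else (np.round(q,0),{k:v[:2] for k,v in check(q).items()})
for t in(0,10,15,20):
  for phi in ((90,) if t==0 else(60,75,90,105)):
    print(t,phi)
    for nm,xy,h,in(("vial",V,.045),("cup",CUP,.097),("post",(.559,-.006),.104),("post6",(.565,.052),.104)):
        p,Rt=pose(xy,h,phi,t);q=arm.solve_ik(p,Rt);print("  ",nm,f(q))
E
python3 s8.py
```

```text
0 90
   vial (array([ 15.,  32., 113.,  -0.,  35.,  15.]), {'upper': (0.15, 0.089), 'elbow': (0.175, 0.063), 'fore': (-0.005, 0.104), 'wrist': (0.02, 0.084), 'body': (0.022, 0.082), 'fing': (0.054, 0.12)})
   cup (array([-14.,  38.,  80.,  -0.,  61., -14.]), {'upper': (-0.01, 0.162), 'elbow': (0.129, 0.128), 'fore': (0.001, 0.216), 'wrist': (0.106, 0.196), 'body': (0.085, 0.195), 'fing': (0.13, 0.233)})
   post (array([-7., 32., 94., -0., 54., -7.]), {'upper': (0.058, 0.148), 'elbow': (0.169, 0.116), 'fore': (-0.031, 0.181), 'wrist': (-0.007, 0.161), 'body': (-0.015, 0.16), 'fing': (0.022, 0.198)})
   post6 (array([-1., 32., 93., -0., 55., -1.]), {'upper': (0.079, 0.125), 'elbow': (0.166, 0.093), 'fore': (-0.02, 0.128), 'wrist': (0.017, 0.108), 'body': (0.005, 0.106), 'fing': (0.045, 0.144)})
10 60
   vial (array([ 20.,  34., 107.,  -9.,  47.,  56.]), {'upper': (0.163, 0.065), 'elbow': (0.168, 0.04), 'fore': (0.029, 0.045), 'wrist': (0.058, 0.025), 'body': (0.067, 0.089), 'fing': (0.075, 0.132)})
   cup (array([ -9.,  40.,  77., -10.,  67.,  26.]), {'upper': (-0.002, 0.131), 'elbow':
[... 8801 characters left out ...]
fore': (0.08, 0.022), 'wrist': (0.07, 0.002), 'body': (0.023, 0.026), 'fing': (0.045, 0.119)})
   cup (array([ -4.,  38.,  87., -24.,  51.,  -4.]), {'upper': (0.035, 0.117), 'elbow': (0.134, 0.085), 'fore': (-0.029, 0.134), 'wrist': (0.051, 0.114), 'body': (0.048, 0.139), 'fing': (0.12, 0.21)})
   post (array([  5.,  32.,  98., -26.,  49.,   7.]), {'upper': (0.103, 0.107), 'elbow': (0.165, 0.077), 'fore': (-0.009, 0.099), 'wrist': (0.008, 0.079), 'body': (-0.017, 0.104), 'fing': (0.015, 0.175)})
   post6 (array([ 11.,  34.,  95., -25.,  53.,  12.]), {'upper': (0.124, 0.085), 'elbow': (0.16, 0.057), 'fore': (0.016, 0.046), 'wrist': (0.06, 0.026), 'body': (0.01, 0.05), 'fing': (0.038, 0.122)})
```

```bash
cat > s9.py <<'E'
from plan import *
xy=[.37,.01]
arm.move_l([.41,-.03,.530],feed=.25);arm.move_l([*xy,.530],feed=.2); f0=np.mean([arm.current_force() for _ in range(3)],axis=0)
z=.530
while z>.455:
    z-=.004
    arm.move_l([*xy,z],feed=.06); f=np.array(arm.current_force())-f0
    if np.abs(f).max()>3.5: print("contact?",z,arm.current_ee_pos(),f);break
print(z,f,arm.current_t())
E
python3 s9.py
```

```text
0.45399999999999996 [ 0.9803 -0.0842  1.1694] 21.2917
```

```bash
cat > s10.py <<'E'
from plan import *
V=(.408,.168);G=arm.grip_depth;t=10;phi=90
Rd=np.c_[[0,1,0],[1,0,0],[0,0,-1.]]
pg,Rt=pose(V,.044,phi,t,g=G);ph=pg+[0,0,.12];pt=pg+[0,0,.52]
q1=arm.solve_ik([.37,.01,.57],Rd)
q2=arm.solve_ik(pt,Rt);q3=arm.solve_ik(ph,Rt);qg=arm.solve_ik(pg,Rt)
for a,b in((arm.current_joint_positions(),q1),(q1,q2),(q2,q3),(q3,qg)): print({k:v for k,v in path(a,b).items()})
print(np.round([q1,q2,q3,qg],0),pg)
E
python3 s10.py
```

```text
{'upper': (0.219, 0.268, 0.187), 'elbow': (0.349, 0.247, 0.777), 'fore': (0.207, 0.258, 0.681), 'wrist': (0.088, 0.238, 0.608), 'body': (0.013, 0.237, 0.533), 'fing': (-0.059, 0.275, 0.454)}
{'upper': (0.219, 0.268, 0.187), 'elbow': (0.324, 0.247, 0.775), 'fore': (0.24, 0.053, 0.687), 'wrist': (0.196, 0.033, 0.696), 'body': (0.116, 0.055, 0.617), 'fing': (0.039, 0.112, 0.543)}
{'upper': (0.222, 0.153, 0.187), 'elbow': (0.247, 0.129, 0.737), 'fore': (0.05, 0.016, 0.438), 'wrist': (0.051, -0.004, 0.296), 'body': (0.033, 0.02, 0.217), 'fing': (0.052, 0.078, 0.143)}
{'upper': (0.174, 0.065, 0.187), 'elbow': (0.174, 0.041, 0.678), 'fore': (0.037, 0.05, 0.318), 'wrist': (0.051, 0.03, 0.176), 'body': (0.033, 0.053, 0.097), 'fing': (0.052, 0.109, 0.023)}
[[ -8.  -3.  66.  -0. 117.  -8.]
 [ 22.   6.  61. -10. 116.  17.]
 [ 22.  21. 104. -11.  59.  28.]
 [ 22.  34. 110. -14.  41.  33.]] [0.408  0.1647 0.0255]
```

```bash
cat > s11.py <<'E'
from s10 import *
arm.move_l([.37,.01,.57],feed=.3)
arm.move_joints(q2)
arm.grip(.05)
arm.move_l(pg+[0,0,.06],feed=.3)
print(arm.current_t(),arm.current_ee_pos(),arm.current_width(),arm.current_force())
for n in C: cv2.imwrite(f"pics/{n}3.png",cv2.resize(arm.snapshot(n)[...,::-1],(768,576)))
E
python3 s11.py|tail -3
```

```text
[ 22.  21. 104. -11.  59.  28.]
 [ 22.  34. 110. -14.  41.  33.]] [0.408  0.1647 0.0255]
25.2083 [0.4085 0.1649 0.0863] 0.050037641299239655 [-0.2065  0.0289 -0.7429]
```

View pics/side3.png

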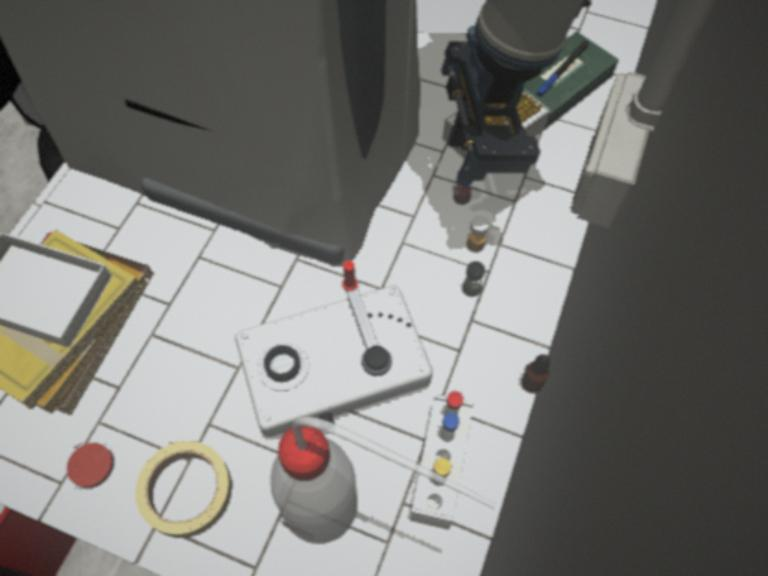

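The side view shows the gripper straddling the blue vial at (462,190). The other vials are untouched. I'll grasp and lift.

```bash
cat > s12.py <<'E'
from s10 import *
f0=np.array(arm.current_force())
arm.move_l(pg,feed=.1);print(np.array(arm.current_force())-f0)
arm.grip(.0);print("w",arm.current_width(),np.array(arm.current_force())-f0)
arm.move_l(pg+[0,0,.10],feed=.2)
print(arm.current_t(),arm.current_ee_pos(),arm.current_width(),np.array(arm.current_force())-f0)
for n in C: cv2.imwrite(f"pics/{n}4.png",cv2.resize(arm.snapshot(n)[...,::-1],(768,576)))
E
python3 s12.py|tail -3; python3 -c "
import cv2,numpy as np
a=cv2.imread('pics/side4.png')[60:260,380:580];b=cv2.imread('pics/top4.png')[230:460,150:400]
cv2.imwrite('pics/c4.png',np.hstack([cv2.resize(a,(400,400)),cv2.resize(b,(400,400))]))"
```

```text
[-2.2048  0.1448  0.1349]
w 0.024094678124253248 [-1.3786 -0.7226  4.8861]
27.225 [0.4077 0.1646 0.1249] 0.024365243710054364 [-0.6987 -0.7397 -1.0681]
```

View pics/c4.png

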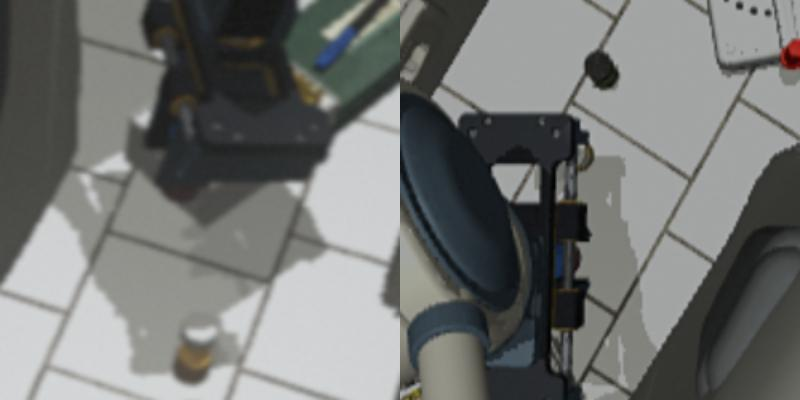

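```bash
cat > s13.py <<'E'
from s10 import *
CUP=(.6465,-.0957)
arm.move_l(pg+[0,0,.535],feed=.35)
pc,_=pose(CUP,.052+.044,phi,t,g=G)
qa=arm.solve_ik(pc+[0,0,.40],Rt);m=path(arm.current_joint_positions(),qa);print(m)
arm.move_joints(qa)
arm.move_l(pc+[0,0,.035],feed=.3)
print(pc,arm.current_t(),arm.current_ee_pos(),arm.current_width(),arm.current_force(),np.round(arm.current_tau(),1))
print(check(arm.current_joint_positions()))
for n in C: cv2.imwrite(f"pics/{n}5r.png",arm.snapshot(n)[...,::-1])
E
python3 s13.py|tail -3; python3 -c "
import cv2,numpy as np
a=cv2.imread('pics/side5r.png')[170:290,120:240];b=cv2.imread('pics/top5r.png')[80:200,240:360]
cv2.imwrite('pics/c5.png',np.hstack([cv2.resize(a,(400,400)),cv2.resize(b,(400,400))]))"
```

```text
{'upper': (0.097, 0.18, 0.187), 'elbow': (0.207, 0.147, 0.726), 'fore': (0.116, 0.052, 0.636), 'wrist': (0.198, 0.032, 0.628), 'body': (0.098, 0.054, 0.549), 'fing': (0.073, 0.111, 0.475)}
[ 0.6465 -0.099   0.0775] 31.45 [ 0.6474 -0.0989  0.114 ] 0.024123544312094118 [ 0.3999 -0.2948 -0.32  ] [  0.1 -93.2 -32.3  -1.1  -0.1   0. ]
{'upper': (0.023, 0.142, 0.187), 'elbow': (0.143, 0.109, 0.663), 'fore': (0.001, 0.166, 0.406), 'wrist': (0.085, 0.146, 0.265), 'body': (0.071, 0.168, 0.185), 'fing': (0.125, 0.224, 0.111)}
```

View pics/c5.png

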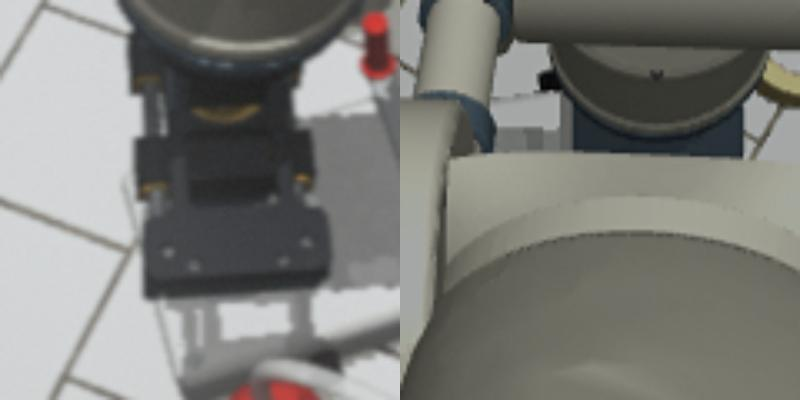

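```bash
cat > s14.py <<'E'
from s10 import *
c=np.array([.6468-.0008,-.0957])
pc,_=pose(c,.052+.044,phi,t,g=G)
arm.move_l(pc+[0,0,.019],feed=.1);f0=np.mean([arm.current_force() for _ in range(3)],axis=0);tau0=np.array(arm.current_tau())
print(arm.current_ee_pos())
for dz in np.arange(.016,-.0005,-.002):
    arm.move_l(pc+[0,0,dz],feed=.05);f=np.array(arm.current_force())-f0
    print(round(dz,3),f.round(1),(np.array(arm.current_tau())-tau0)[:3].round(1),np.array(arm.current_ee_pos())-pc)
    if abs(f[2])>5 or np.abs(f[:2]).max()>6: print("stop");break
print(arm.current_t(),arm.current_width())
E
python3 s14.py|tail -12
```

```text
[ 22.  34. 110. -14.  41.  33.]] [0.408  0.1647 0.0255]
[ 0.6457 -0.0989  0.0964]
0.016 [-0.2 -0.2 -0.4] [-0.  -1.  -0.4] [ 0.0001 -0.      0.0162]
0.014 [ 0.8 -0.3 -1.3] [ 1.  -1.8  0.1] [ 0.0001 -0.0001  0.014 ]
0.012 [-0.9 -1.9 -2.4] [ 1.3 -2.1  0.3] [ 0.     -0.0001  0.0119]
0.01 [ 2.1 -2.6 -2.4] [ 1.6 -2.3  0.6] [ 0.     -0.0001  0.0099]
0.008 [ 1.3 -3.3 -2.4] [ 1.9 -2.3  0.9] [-0.     -0.      0.0079]
0.006 [ 1.4 -3.6 -1. ] [ 2.2 -2.2  1.1] [-0.     -0.      0.0058]
0.004 [ 0.1 -4.6 -1.4] [ 2.5 -2.1  1.4] [-0.     -0.      0.0039]
0.002 [ 0.2 -4.5 -1.7] [ 2.9 -1.8  1.7] [ 0.     -0.      0.0018]
0.0 [-1.  -5.1  4.7] [3.2 1.3 2.4] [ 0.0002 -0.0001  0.0003]
34.1083 0.024265808688895975
```

```bash
cat > s15.py <<'E'
from s10 import *
f0=np.array(arm.current_force())
p=np.array(arm.current_ee_pos());pc=pose((.646,-.0965),.096,phi,t,g=G)[0]
arm.move_l(pc,feed=.05);print(np.array(arm.current_force())-f0)
arm.grip(.045);print(arm.current_width(),np.array(arm.current_force())-f0)
arm.move_l(pc-Rt[:,2]*.09,feed=.2)
arm.move_l(pc-Rt[:,2]*.09+[0,.0,.25],feed=.35)
print(arm.current_t(),arm.current_ee_pos())
for n in C: cv2.imwrite(f"pics/{n}6.png",arm.snapshot(n)[...,::-1])
E
python3 s15.py|tail -3;  python3 -c "
import cv2,numpy as np
a=cv2.imread('pics/side6.png')[150:290,120:330];b=cv2.imread('pics/top6.png')[70:280,140:350]
cv2.imwrite('pics/c6.png',np.hstack([cv2.resize(a,(400,267)),cv2.resize(b,(400,267))]))"
```

```text
[0.924  4.2681 0.1151]
0.045102055388651086 [ 0.8473  4.6175 -5.0525]
36.3417 [ 0.6457 -0.0842  0.4144]
```

View pics/c6.png

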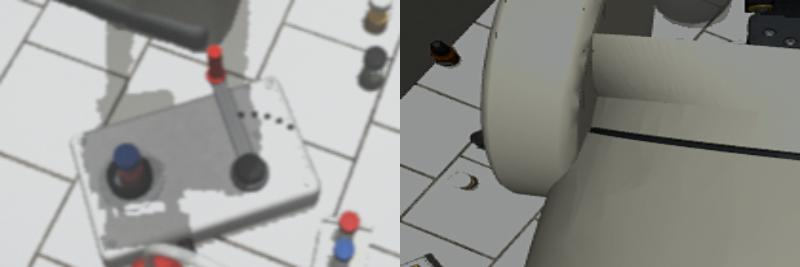

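```bash
cat > lev.py <<'E'
from plan import *
from scipy.spatial.transform import Rotation
M=np.array([[0,-.06],[-.07,.045],[.03,.045]]);Wd=np.array([[.6468,-.0957],[.5588,-.0061],[.6569,.0121]])
mc,wc=M.mean(0),Wd.mean(0);H=(M-mc).T@(Wd-wc);yaw=np.arctan2(H[0,1]-H[1,0],H[0,0]+H[1,1])
xm=np.array([np.cos(yaw),np.sin(yaw)]);ym=np.array([-xm[1],xm[0]])
org=wc-mc[0]*xm-mc[1]*ym
PIV=org+.03*xm+.045*ym
post=lambda th:PIV+.1*(-np.cos(th)*xm+np.sin(th)*ym)
tan=lambda th:np.sin(th)*xm+np.cos(th)*ym
az=np.degrees(yaw)+90-np.degrees(.3);u=np.array([np.cos(np.radians(az)),np.sin(np.radians(az))])
RL=np.c_[[u[1],-u[0],0],[u[0],u[1],0],[0,0,-1.]]   # y=u, z=-down
if np.linalg.det(RL)<0: RL[:,0]*=-1
Z=.085
E
cat > s16.py <<'E'
from lev import *
print(np.degrees(yaw),PIV,post(0),post(.6),az,[np.linalg.norm(org+m[0]*xm+m[1]*ym-w) for m,w in zip(M,Wd)],np.linalg.det(RL))
print("cap expected px side",proj("side",[.646,-.096,.107]))
im=cv2.imread("pics/side6.png");h,s,v=cv2.split(cv2.cvtColor(im,cv2.COLOR_BGR2HSV));m=((h>105)&(h<128)&(s>90)&(v>40)).astype(np.uint8);k,_,st,c=cv2.connectedComponentsWithStats(m);print([(st[i],c[i]) for i in range(1,k) if st[i,4]>12])
q0=arm.current_joint_positions()
qs=[arm.solve_ik([*post(0),.30],RL@np.diag([s,s,1.])) for s in(1,-1)]
q=min(qs,key=lambda a:abs(a[5]-q0[5]));print(np.round(q0,0),np.round(qs,0));print(path(q0,q));np.save("ql.npy",q)
print(check(arm.solve_ik([*post(0),Z],RL)))
E
python3 s16.py
```

```text
10.655553681897253 [0.6569 0.0125] [ 0.5587 -0.006 ] [0.5654 0.0527] 83.46681982797256 [np.float64(0.0005336056419405348), np.float64(0.00017437015314910104), np.float64(0.00041178231511386655)] 1.0
cap expected px side [184.8908 231.0316]
[(array([359,  49,  13,  14,  67], dtype=int32), array([364.7015,  55.597 ])), (array([181, 226,  11,  11, 103], dtype=int32), array([186.   , 231.233])), (array([296, 275,  10,  11,  84], dtype=int32), array([300.131 , 280.1071]))]
[ -7.  24.  54. -10. 100.  -9.] [[ -7.  19.  79.  -0.  82. -90.]
 [ -7.  19.  79.  -0.  82.  90.]]
{'upper': (0.101, 0.177, 0.187), 'elbow': (0.207, 0.144, 0.726), 'fore': (0.096, 0.153, 0.598), 'wrist': (0.049, 0.133, 0.454), 'body': (0.029, 0.135, 0.379), 'fing': (0.051, 0.184, 0.3)}
{'upper': (0.056, 0.147, 0.187), 'elbow': (0.167, 0.115, 0.687), 'fore': (-0.033, 0.181, 0.383), 'wrist': (-0.008, 0.161, 0.239), 'body': (0.029, 0.14, 0.164), 'fing': (0.051, 0.184, 0.085)}
```

```bash
cat > s17.py <<'E'
from lev import *
arm.move_joints(np.load("ql.npy"))
Rc=arm.current_tool_rot()
arm.grip(.034)
f0=np.array(arm.current_force())
for z in(.20,.16,.14,.128,.118,.105,.095,Z):
    arm.move_l([*post(0),z],feed=.15)
    f=np.array(arm.current_force())-f0;print(z,f.round(1),np.array(arm.current_tau())[:3].round(1),check(arm.current_joint_positions())["fore"])
    if np.abs(f).max()>8: print("stop");break
print(arm.current_t(),arm.current_ee_pos(),post(0),arm.current_width())
for n in C: cv2.imwrite(f"pics/{n}7.png",arm.snapshot(n)[...,::-1])
E
python3 s17.py; python3 -c "
import cv2,numpy as np
a=cv2.imread('pics/side7.png')[100:290,120:330]
cv2.imwrite('pics/c7.png',cv2.resize(a,(630,570)))"
```

```text
0.2 [ 0.9 -0.2  0.4] [ -0.  -75.8 -34.5] (0.029, 0.181, 0.498)
0.16 [ 0.3  0.1 -0.2] [ -0.  -76.7 -31.2] (0.004, 0.181, 0.458)
0.14 [ 1.   1.  -0.1] [ -0.  -78.  -30.2] (-0.007, 0.181, 0.438)
0.128 [ 1.7  0.7 -0.1] [ -0.  -79.3 -29.7] (-0.013, 0.181, 0.426)
0.118 [0.3 0.8 0.2] [ -0.  -80.1 -29. ] (-0.018, 0.181, 0.416)
0.105 [ 0.8 -0.2  0.3] [ -0.  -80.2 -27.8] (-0.024, 0.181, 0.403)
0.095 [ 0.7  0.3 -0.1] [ -0.  -81.  -27.2] (-0.029, 0.181, 0.393)
0.085 [ 0.8 -0.4  0.3] [ -0.  -81.5 -26.4] (-0.033, 0.181, 0.382)
40.925 [ 0.5584 -0.006   0.0849] [ 0.5587 -0.006 ] 0.03396082245783151
```

View pics/c7.png

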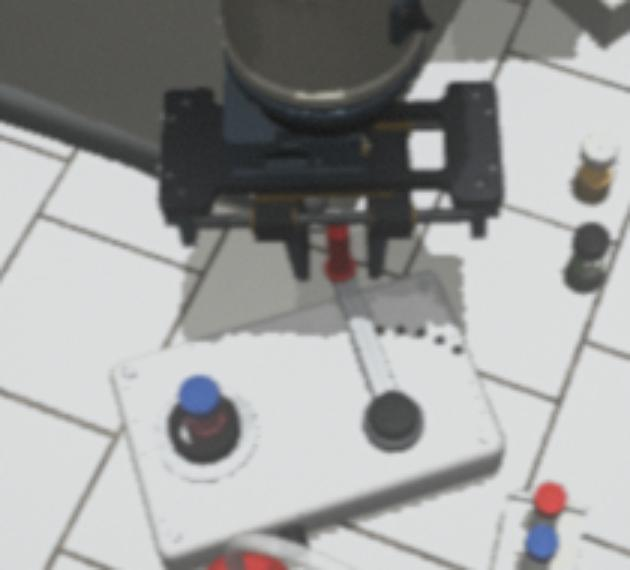

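```bash
cat > s18.py <<'E'
from lev import *
w=arm.current_width();off=w/2-.007
c=lambda th:np.array([*((post(th) if th>=0 else post(0)+.1*th*tan(0))+u*off),Z])
arm.move_l(c(-.07),feed=.05)
f0=np.mean([arm.current_force() for _ in range(2)],axis=0);L=[]
for th in np.arange(-.04,.501,.02):
    arm.move_l(c(th),feed=.06)
    p=np.array(arm.current_ee_pos());fs=[np.array(arm.current_force())]
    f=np.mean(fs,axis=0)-f0;L.append([th,*(p-c(th))[:2],*f]);
    if np.abs(f).max()>15: print("stop");break
L=np.array(L);np.save("lev.npy",L)
for l in L: print(l[0].round(3),(l[1:3]*1e3).round(1),l[3:].round(1),"Ft",-(l[3:5]@tan(max(l[0],0))).round(2),"Fu",-(l[3:5]@u).round(2))
print(arm.current_t(),arm.current_width(),w)
E
python3 s18.py
```

```text
-0.04 [-0.1  0.2] [ 0.9 -0.8 -1. ] Ft 0.95 Fu 0.69
-0.02 [-0.1  0.1] [ 1.   0.2 -0.5] Ft -0.01 Fu -0.31
0.0 [-0.1  0.1] [ 0.2  0.5 -0.1] Ft -0.47 Fu -0.52
0.02 [-0.  -0.1] [-0.3 -2.8 -1.1] Ft 2.68 Fu 2.78
0.04 [-0.2 -0. ] [-0.6 -4.3  0.1] Ft 4.2 Fu 4.38
0.06 [-0.3 -0. ] [-1.5 -4.2  0.9] Ft 3.99 Fu 4.36
0.08 [-0.3 -0. ] [-2.6 -3.3  0.7] Ft 3.03 Fu 3.59
0.1 [-0.2  0. ] [-3.1 -2.9  0.6] Ft 2.6 Fu 3.21
0.12 [0.1 0.1] [-0.6 -1.3 -1.8] Ft 1.27 Fu 1.38
0.14 [0.2 0.2] [-0.8 -1.2 -1.7] Ft 1.15 Fu 1.27
0.16 [0.1 0.2] [ 1. -1. -1.] Ft 0.98 Fu 0.84
0.18 [0.  0.1] [-0.  -0.4 -1. ] Ft 0.36 Fu 0.36
0.2 [-0.1  0. ] [-0.4 -2.5 -0.1] Ft 2.55 Fu 2.57
0.22 [-0.2  0. ] [-1.1 -2.7  0.4] Ft 2.73 Fu 2.8
0.24 [-0.2 -0. ] [-2.7 -3.5  1.2] Ft 3.64 Fu 3.78
0.26 [-0.3 -0.1] [-3.1 -2.8  0.4] Ft 3.01 Fu 3.12
0.28 [-0.2 -0. ] [-3.6 -4.4 -0.6] Ft 4.68 Fu 4.74
0.3 [ 0.1 -0. ] [-1.8 -2.7 -1.9] Ft 2.91 Fu 2.91
0.32 [0.2 0.2] [-0.2 -1.1 -1.6] Ft 1.09 Fu 1.09
0.34 [0.2 0.2] [-0.2 -0.7 -1.1] Ft 0.74 Fu 0.74
0.36 [0.1 0.1] [ 0.1 -1.  -0.9] Ft 1.01 Fu 1.03
0.38 [0.  0.1] [-0.9 -0.5  0.3] Ft 0.65 Fu 0.58
0.4 [-0.1  0.1] [-1.4 -1.  -0.1] Ft 1.27 Fu 1.15
0.42 [-0.2  0. ] [-2.6 -3.   0.7] Ft 3.47 Fu 3.23
0.44 [-0.2 -0. ] [-3.1 -3.  -0.8] Ft 3.65 Fu 3.29
0.46 [-0.2 -0. ] [-3.7 -4.1  0.3] Ft 4.93 Fu 4.48
0.48 [-0. -0.] [-2.9 -2.2 -1.1] Ft 2.97 Fu 2.53
0.5 [0.2 0. ] [-0.9 -3.  -2. ] Ft 3.15 Fu 3.1
48.275 0.03412973096798447 0.03408761169726906
```

```bash
cat > s19.py <<'E'
from lev import *
from scipy.optimize import curve_fit
L=np.load("lev.npy");k=L[:,0]>=.02;th=L[k,0];F=-np.array([l[3:5]@tan(l[0]) for l in L[k]])
# actual tool displacement along tangent
dt=np.array([l[1:3]@u/(u@tan(l[0])) for l in L[k]])/.1
g=lambda x,a,b,d:a+b*np.sin(2*np.pi*(x-d)/.2)
p,c=curve_fit(g,th+dt,F,p0=[2.5,1.5,0]);print(p,np.sqrt(np.diag(c)))
tri_=lambda x,d,b0:b0+1.5*(2/np.pi)*np.arcsin(np.sin(2*np.pi*(x-d)/.2))
p,c=curve_fit(tri_,th+dt,F,p0=[0,2.5]);print("triangle",p,np.sqrt(np.diag(c)))
for lo,hi in((0,.21),(.2,.41),(.3,.51)):
    m=(th>lo)&(th<hi);p2,c2=curve_fit(g,(th+dt)[m],F[m],p0=[2.5,1.5,0]);print(lo,p2,np.sqrt(np.diag(c2)))
E
python3 s19.py
```

```text
[2.2991 1.7328 0.0077] [0.1173 0.1626 0.0031]
triangle [0.0083 2.3535] [0.0048 0.1443]
0 [2.3307 1.6869 0.0026] [0.1685 0.2315 0.0047]
0.2 [2.1844 1.7293 0.013 ] [0.1932 0.2718 0.0051]
0.3 [2.3131 1.8963 0.0083] [0.1721 0.2513 0.004 ]
```

```bash
cat > s20.py <<'E'
from lev import *
w=.0341;off=w/2-.007
L0=np.load("lev.npy")
c=lambda th:np.array([*(post(th)+u*off),Z])
# baseline used in s18 unknown offset small; recover by continuity: use fresh readings with f at start zero
L=[]
for th in(.52,.54,.56,.58,.59,.598):
    arm.move_l(c(th),feed=.05);p=np.array(arm.current_ee_pos());f=np.array(arm.current_force())
    L.append([th,*(p-c(th))[:2],*f]);print(th,((p-c(th))*1e3).round(2),f.round(1),"Ft raw",-(f[:2]@tan(th)).round(2))
np.save("lev2.npy",np.array(L));print(arm.current_t(),arm.current_width())
for n in C: cv2.imwrite(f"pics/{n}8.png",arm.snapshot(n)[...,::-1])
E
python3 s20.py; python3 -c "
import cv2,numpy as np
a=cv2.imread('pics/side8.png')[100:290,120:340]
cv2.imwrite('pics/c8.png',cv2.resize(a,(660,570)))"
```

```text
0.52 [0.22 0.16 0.04] [-0.9 -2.   0. ] Ft raw 2.16
0.54 [0.25 0.17 0.06] [-1.2 -1.5 -0.7] Ft raw 1.82
0.56 [0.13 0.13 0.04] [-1.1 -0.7 -0.2] Ft raw 1.04
0.58 [0.01 0.09 0.  ] [-0.8 -1.   2.1] Ft raw 1.22
0.59 [-0.04  0.01 -0.02] [-1.6 -2.1  0.5] Ft raw 2.59
0.598 [-0.08  0.01 -0.02] [-1.8 -1.4  0.3] Ft raw 2.0
49.775 0.03404722420984861
```

View pics/c8.png

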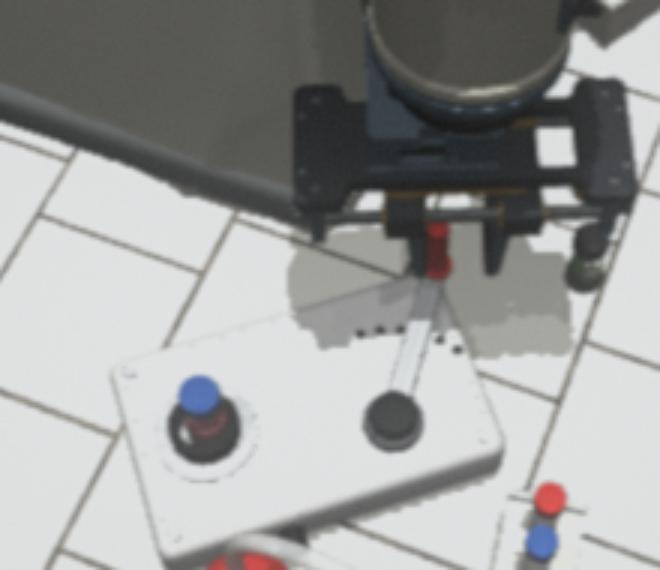

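```bash
cat > s21.py <<'E'
from lev import *
off=.0341/2-.007
c=lambda th:np.array([*(post(th)+u*off),Z])
arm.move_l(c(.605),feed=.04);arm.sleep(.4)
p=np.array(arm.current_ee_pos());f=[]
for _ in range(4): f.append(arm.current_force());arm.sleep(.1)
f=np.array(f);print((p-c(.605))*1e3,f.round(1),"Ft",(-(f[:,:2]@tan(.605))).round(2))
for n in C: cv2.imwrite(f"pics/{n}9.png",arm.snapshot(n)[...,::-1])
print(arm.current_t(),arm.current_width())
a=cv2.imread("pics/side9.png");b=cv2.imread("pics/top9.png")
cv2.imwrite("pics/c9.png",np.hstack([cv2.resize(a[100:290,120:340],(440,380)),cv2.resize(a[90:210,270:400],(350,380))]))
print("expected px of lever arm mid at .6:",proj("side",[*(PIV+.075*(post(.6)-PIV)/.1),.068]),"click3 dot line check",proj("side",[*PIV,.064]))
E
python3 s21.py
```

```text
[-0.0328  0.0089 -0.0287] [[-1.9 -2.5  1. ]
 [-2.  -2.2 -0.2]
 [-1.5 -2.4 -0. ]
 [-1.5 -1.5 -0.7]] Ft [3.07 2.88 2.83 2.01]
51.025 0.0340222217815236
expected px of lever arm mid at .6: [262.0316 200.5134] click3 dot line check [250.9382 238.606 ]
```

View pics/c9.png

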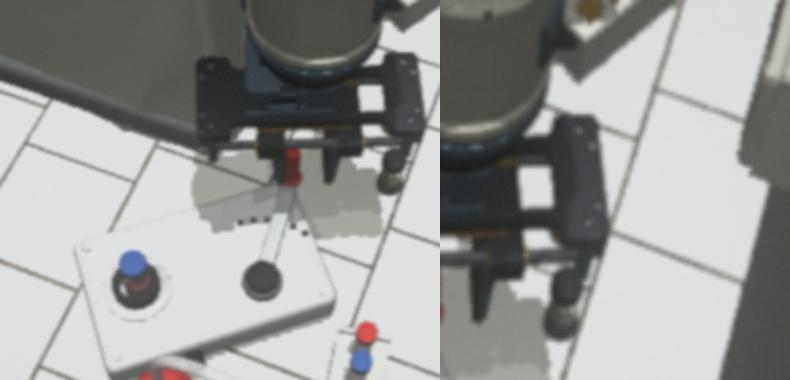

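```bash
python3 -c "
from rig import arm
arm.sign_off(); print(arm.current_t())"
```

```text
the job is handed in; nothing more can be done
the job is handed in; nothing more can be done
```

I stood the blue-capped vial in the rubber cup and let go of it. I then pushed the lever to the third click with the finger pad and handed the job in, at about 51 s of the 72 s, while holding it there.

**Vial:** It went down the full 16 mm and met the cup floor with a 4.7 N upward push. After I released it, its cap was within about 1 px of where a seated vial's cap should show, and it was still upright in the last picture.

**Lever:** The force rose and fell three times on the way, once per click. Fitting those rises put the third click at a commanded angle of 0.608 ± 0.003 rad, and I stopped at 0.605. The push while holding averaged about 2.7 N, against about 2.5 N for the spring alone, so it may sit a few thousandths of a radian either side of the click. In the picture the lever arm covers the third dot past its stop.

**Other vials:** Both were standing in the picture taken after I placed the blue vial. In the last picture the black one was still standing; the white one was hidden behind the gripper, so I could not check it there.

**Checks that disagreed:**
- The two cameras differed by about 3 mm in x. Heights measured from both came out about 4 mm below the stated ones, so I used the stated heights and averaged x and y.
- The vial brushed the cup wall with about 5 N sideways as it went in, which I eased before letting go.
- I checked the space above the microscope by lowering the closed fingertips at two spots near its front. They met nothing down to 0.425 m and 0.454 m, well below the stated 0.52 m.

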